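# Hang the fan-stick templates on the travelling rack and bolt them in

## Task

We are packing up the fan-maker's stand: draw the locking bolt of the sloping template rack fully back, then hang every loose template by its eye on its peg, plywood ones on the pale-marked peg and blue ones on the blue-marked peg, each pushed down flat on the board or on the one beneath with its tail hanging down the slope. When all of them hang, shoot the bolt fully home into its keeper so that nothing can come off on the road, and do not disturb the brush box, the glue jar or the wax block.

Things in the scene. Friction and masses are not known exactly. Their poses are not given: they have to be found in the camera images.
- rack: fixed template rack: dark board sloping 35 degrees, low edge towards the robot at yaw 0. Origin on the table below the mid-point between the pegs; x level towards the high side, y towards the bolt's knob side. On the table it takes up x -140 to +75, y -75 to +250 mm. Face: along the slope 158 mm below the pegs (then a ledge 12 mm proud) to 47 mm above; 115 mm over the table at the pegs.
- wood_peg (a point): foot (on the board face) of the peg for plywood templates: painted pale-wood patch 84 x 34 mm round it, the peg farther from the knob. Steel, 8 mm thick, 30 mm long, last 4 mm tapered to 5 mm. Axes: x up the slope, y level towards the knob side, z out of the board along the peg. The two pegs are 50 mm apart, side by side.
- blue_peg (a point): foot of the peg for blue templates, same size and axes; blue patch round it, the peg nearer the knob
- bolt (a joint): locking bolt (m): 0 = fully home in its keeper, 0.120 = fully drawn, towards +y of the pegs' axes. Its 8 mm steel rod runs along y, axis 37 mm off the board face, across the peg tips with a 3 mm gap: nothing passes on or off a peg it crosses. From 0.110 on it is clear of both pegs and of heads hung there. Dry friction 2.5 N plus 8 N s/m; stays where left.
- bolt_knob (a point): middle of the bolt's brass knob, which moves with the bolt: cylinder 18 mm thick, 20 mm tall, its axis along z; axes as the pegs'. It is 58 mm off the board face (knob from 48 to 68 mm); the guide and keeper beside the rod are at most 46 mm high, so fingertips kept above that clear them.
- wood1: pale plywood fan-stick template for the wood peg: flat plate 150 x 22 x 6 mm, about 30 g, with a round 36 mm head pierced by an 18 mm eye. Origin: centre of the underside as first laid, near the centre of mass; x along the plate towards the eye, z its normal. 22 mm wide from x = -64 to +40 mm: grip at x = 0. Both faces alike. May be absent (None).
- wood1_eye (a point): centre of the eye of wood1, at mid thickness: 57 mm along x from the plate's origin, 3 mm up; same axes as the plate
- wood2: pale plywood fan-stick template for the wood peg: flat plate 150 x 22 x 6 mm, about 30 g, with a round 36 mm head pierced by an 18 mm eye. Origin: centre of the underside as first laid, near the centre of mass; x along the plate towards the eye, z its normal. 22 mm wide from x = -64 to +40 mm: grip at x = 0. Both faces alike. May be absent (None).
- wood2_eye (a point): centre of the eye of wood2, at mid thickness: 57 mm along x from the plate's origin, 3 mm up; same axes as the plate
- wood3: pale plywood fan-stick template for the wood peg: flat plate 150 x 22 x 6 mm, about 30 g, with a round 36 mm head pierced by an 18 mm eye. Origin: centre of the underside as first laid, near the centre of mass; x along the plate towards the eye, z its normal. 22 mm wide from x = -64 to +40 mm: grip at x = 0. Both faces alike. May be absent (None).
- wood3_eye (a point): centre of the eye of wood3, at mid thickness: 57 mm along x from the plate's origin, 3 mm up; same axes as the plate
- wood4: pale plywood fan-stick template for the wood peg: flat plate 150 x 22 x 6 mm, about 30 g, with a round 36 mm head pierced by an 18 mm eye. Origin: centre of the underside as first laid, near the centre of mass; x along the plate towards the eye, z its normal. 22 mm wide from x = -64 to +40 mm: grip at x = 0. Both faces alike. May be absent (None).
- wood4_eye (a point): centre of the eye of wood4, at mid thickness: 57 mm along x from the plate's origin, 3 mm up; same axes as the plate
- blue1: blue acrylic fan-stick template for the blue peg: flat plate 150 x 22 x 6 mm, about 40 g, with a round 36 mm head pierced by an 18 mm eye. Origin: centre of the underside as first laid, near the centre of mass; x along the plate towards the eye, z its normal. 22 mm wide from x = -64 to +40 mm: grip at x = 0. Both faces alike. May be absent (None).
- blue1_eye (a point): centre of the eye of blue1, at mid thickness: 57 mm along x from the plate's origin, 3 mm up; same axes as the plate
- blue2: blue acrylic fan-stick template for the blue peg: flat plate 150 x 22 x 6 mm, about 40 g, with a round 36 mm head pierced by an 18 mm eye. Origin: centre of the underside as first laid, near the centre of mass; x along the plate towards the eye, z its normal. 22 mm wide from x = -64 to +40 mm: grip at x = 0. Both faces alike. May be absent (None).
- blue2_eye (a point): centre of the eye of blue2, at mid thickness: 57 mm along x from the plate's origin, 3 mm up; same axes as the plate
- blue3: blue acrylic fan-stick template for the blue peg: flat plate 150 x 22 x 6 mm, about 40 g, with a round 36 mm head pierced by an 18 mm eye. Origin: centre of the underside as first laid, near the centre of mass; x along the plate towards the eye, z its normal. 22 mm wide from x = -64 to +40 mm: grip at x = 0. Both faces alike. May be absent (None).
- blue3_eye (a point): centre of the eye of blue3, at mid thickness: 57 mm along x from the plate's origin, 3 mm up; same axes as the plate
- brush_box: bystander: white box 100 x 80 mm, 75 mm high, full of brushes that reach 210 mm; origin centre of underside
- glue_jar: bystander: white glue jar with a yellow lid, 56 mm across, 62 mm high; origin centre of underside
- wax_block: bystander: cream wax block 55 x 38 x 26 mm; origin centre of underside
Mind the look-alikes: they are no part of the job. What is shaped like the wood1 but turquoise is not meant. Leave any pink look-alike of the blue2 alone.

How it is judged (in metres and radians):
On the way, in this order (a step that is already met when the one before it is completed fails the run):
1. the bolt is drawn back clear of both pegs (value of joint bolt above 0.105 m), for 0.2 s.
2. every template hangs by its eye on its own peg (x of wood1_eye in the frame of wood_peg between -0.009 and 0.009 m and y of wood1_eye in the frame of wood_peg between -0.009 and 0.009 m and z of wood1_eye in the frame of wood_peg between -0.002 and 0.027 m and angle between the z axis of each of wood1, wood2, wood3, wood4 and the z axis of wood_peg, either way round below 0.2 rad and x of each of wood1, wood2, wood3, wood4 in the frame of wood_peg below -0.035 m and x of wood2_eye in the frame of wood_peg between -0.009 and 0.009 m and y of wood2_eye in the frame of wood_peg between -0.009 and 0.009 m and z of wood2_eye in the frame of wood_peg between -0.002 and 0.027 m and x of wood3_eye in the frame of wood_peg between -0.009 and 0.009 m and y of wood3_eye in the frame of wood_peg between -0.009 and 0.009 m and z of wood3_eye in the frame of wood_peg between -0.002 and 0.027 m and x of wood4_eye in the frame of wood_peg between -0.009 and 0.009 m and y of wood4_eye in the frame of wood_peg between -0.009 and 0.009 m and z of wood4_eye in the frame of wood_peg between -0.002 and 0.027 m and x of blue1_eye in the frame of blue_peg between -0.009 and 0.009 m and y of blue1_eye in the frame of blue_peg between -0.009 and 0.009 m and z of blue1_eye in the frame of blue_peg between -0.002 and 0.027 m and angle between the z axis of each of blue1, blue2, blue3 and the z axis of blue_peg, either way round below 0.2 rad and x of each of blue1, blue2, blue3 in the frame of blue_peg below -0.035 m and x of blue2_eye in the frame of blue_peg between -0.009 and 0.009 m and y of blue2_eye in the frame of blue_peg between -0.009 and 0.009 m and z of blue2_eye in the frame of blue_peg between -0.002 and 0.027 m and x of blue3_eye in the frame of blue_peg between -0.009 and 0.009 m and y of blue3_eye in the frame of blue_peg between -0.009 and 0.009 m and z of blue3_eye in the frame of blue_peg between -0.002 and 0.027 m), for 0.3 s.
At the end, for the whole second after the job is handed in: each template present: peg through its eye (within 9 mm of the axis), eye at most 27 mm off the board, flat to it within 0.2 rad, middle 35 mm or more down the slope from the peg, at rest; bolt within 4 mm of fully home; bystanders within 30 mm of their starts and upright (all of step 2 and linear speed of each of wood1, wood2, wood3, wood4, blue1, blue2, blue3 below 0.02 m/s and value of joint bolt below 0.004 m and distance of each of brush_box, glue_jar, wax_block from where it was at the start of the episode below 0.03 m and angle between each of brush_box, glue_jar, wax_block's own z axis and vertical below 0.3 rad); the robot touches nothing.
It fails at once if a bystander (brush box, glue jar or wax block) is knocked over or shoved more than 30 mm (distance of any of brush_box, glue_jar, wax_block from where it was at the start of the episode above 0.03 m or angle between any of brush_box, glue_jar, wax_block's own z axis and vertical above 0.5 rad).
Of wood1, wood2, wood3, wood4, blue1, blue2, blue3 only 5 to 6 are there at a start; the rules pass over those that are not, and their reading is None.
At some moment in a run one of wood1, wood2, wood3, wood4, blue1, blue2, blue3 may be knocked a few centimetres aside while the robot is not near it.
Once in a run the grip may slacken for a moment while it holds something.
It also fails if it takes over 208 s, if anything falls off the work surface, if the arm or the gripper's body presses on something with over 40 N, if the wrist force passes 120 N, or if a joint passes its speed limit or range.

## Robot

A 6-joint arm with a two-finger parallel gripper is mounted at the origin on the work surface. World frame = base frame: x ahead of the robot, y to its left, z up, the work surface at z = 0. Lengths are in mm, angles in degrees, forces in N, time in s.
With the tool pointing down it reaches from about 300 to 850 mm from the base axis. Payload 4.2 kg.
Tool frame: the origin (TCP) lies on the centre line of the jaws, within the pads' length; the fingertips stand 14 mm ahead of it and the grasp point (between the pads) lies 5 mm behind it; z points along the fingers, y is the line along which they close (so a half turn about z gives the same grasp; the last joint's range is limited). The gripper opens to 91 mm and grips with 3 to 60 N. Pads are 32 mm wide; open, the fingers measure 118 mm over their backs; the gripper's body (76 mm by 178 mm) begins 60 mm behind the grasp point.
Start: joints at [69.729, 18.312, 89.639, -0, 72.044, -1.146], TCP at [188.393, 543.277, 227.976] pointing down, gripper open.
Joint ranges: [-177.97, 177.97], [-48.28, 115.42], [12.27, 149.76], [-77.06, 257.06], [2.81, 150.46], [-146.56, 146.56]. Speed limits (degrees/s): [147.25, 147.25, 180, 180, 180, 180].

## Interface

Orientations are given as [roll, pitch, yaw] about the fixed x, y, z axes, in that order (R = Rz(yaw) Ry(pitch) Rx(roll)).
In Python, from workcell import * gives the robot as it stands. The module is installed in compiled form; this text tells all that it offers.
- The arm moves only by the shell command python3 -m crank 'ROWS' [FORCE]. ROWS is JSON, a list of rows, each an object of numbers: "grip": the finger opening in m, from 0 to 0.0912; "x", "y", "z": the shift along the tool's x, y, z in m; "yaw": the turn about the tool's z in rad. In form: [{"grip": .., "x": .., "y": .., "z": .., "yaw": ..}, ...]. A call has exactly 5 rows; each row is the pose to reach, as a shift and turn from the pose commanded when the call began, along the tool's axes at that moment; what a row does not reach only later rows make up. A row lasts 1/12 s, in which the tool goes at most 41.7 mm and 7.16 degrees, less where a joint would pass 70% of its speed; a pose out of reach is approached as far as the arm can. A call with a gripper value outside its range is refused whole. The fingers move at their own pace and stop on an object; FORCE is the grip in N (left out, the last holds). Time passes only in rows, so rows that repeat a pose let the fingers close, or fill a call up. It gives the time, the measured TCP pose, the force, the opening and the grip force at its end, in the units of the state.
- state(): the state, without advancing time (a new reading comes with each control period).
- grab_frame(name): name is "scene" or "top"; returns the picture (480x640x3 uint8, red, green, blue); there is no depth.
- camera_model(name): a dict with "intrinsics" (3x3 intrinsics, pixels), "R" (3x3) and "t" (3): a world point X has camera coordinates R X + t. Camera axes: x right, y down, z forward; pixel columns grow to the right and rows downward; lengths in mm; the calibration is good to about 2 mm. A picture is of the moment at which its call begins. camera_model takes no time and is no camera call.
- job_done(): hands the job in; it is judged then, once.
The state is a dict: "time_s": time; "qpos": joint angles; "qvel": joint speeds; "effort": joint torques, N m; "ee_pos": TCP position; "ee_rot": TCP orientation; "force": force on the tool from outside, world axes, zero at the start; "torque": the same for the moment, N m; "gripper_width": finger opening in mm; "gripper_force": force on a finger pad.
Only numpy, scipy, OpenCV 4.12 (cv2) and the standard library are available. Lean on these libraries where they do the work, as an engineer would, in place of code of your own. Each camera call takes 0.05 s, during which the arm holds its last target. There are 200 camera calls.

## Working session

There is one attempt and no reset: what is moved stays moved. The work goes in short steps, Python scripts to look and compute and a shell command to move; the robot and the scene stay as the last step left them, time stands still between calls to the robot, and variables do not carry over. Pictures are saved under pics/ and viewed, at most 14 in all, crops included, and the job is handed in when it is done.

```bash
mkdir -p pics
python3 - <<'E'
from workcell import *
import cv2,numpy as np
for n in("scene","top"):
    f=grab_frame(n); cv2.imwrite(f"pics/{n}0.png",f[:,:,::-1]); m=camera_model(n); print(n,np.array(m["intrinsics"]).round(1).tolist(),(-np.array(m["R"]).T@np.array(m["t"])).round(0),np.array(m["R"]).round(2).tolist())
s=state();print(s)
E
```

```text
scene [[546.8, 0.0, 325.0], [0.0, 546.8, 238.6], [0.0, 0.0, 1.0]] [962. 376. 918.] [[-0.79, 0.61, -0.01], [0.48, 0.61, -0.64], [-0.39, -0.51, -0.77]]
top [[524.5, 0.0, 321.8], [0.0, 524.5, 232.3], [0.0, 0.0, 1.0]] [ 303. -155. 1173.] [[-0.05, -1.0, -0.0], [-0.98, 0.05, -0.21], [0.21, -0.01, -0.98]]
{'time_s': 0.1, 'qpos': array([ 6.97294414e+01,  1.83482986e+01,  8.96992305e+01, -1.46544169e-03,
        7.20440702e+01, -1.14531459e+00]), 'qvel': array([ 0.04372625, -0.09012419, -0.33165126,  0.00274616, -0.09817399,
        0.02547195]), 'effort': array([-3.43269330e-04, -4.13332629e+01, -2.32511812e+01,  7.28770229e-02,
        4.21249657e-02, -7.64107676e-05]), 'ee_pos': array([188.24213168, 542.86023396, 227.2023816 ]), 'ee_rot': array([-1.79908391e+02, -4.37840110e-04,  1.60875209e+02]), 'force': array([-0.23731957,  0.83952029,  0.00777889]), 'torque': array([ 0.0568691 , -0.05888625,  0.03119595]), 'gripper_force': 0.0, 'gripper_width': 91.27610446082957}
```

View pics/top0.png

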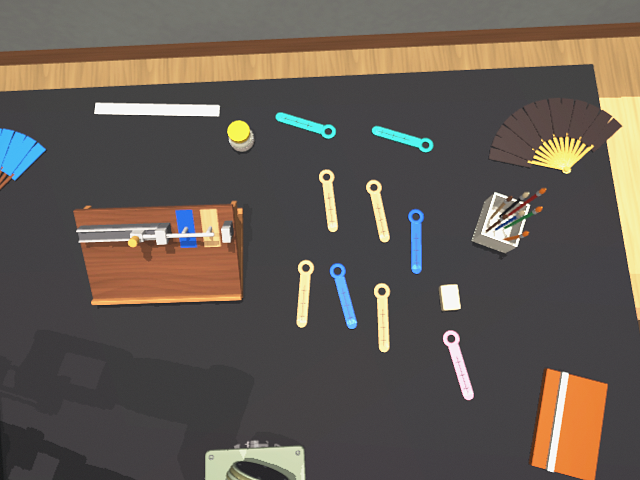

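View pics/scene0.png

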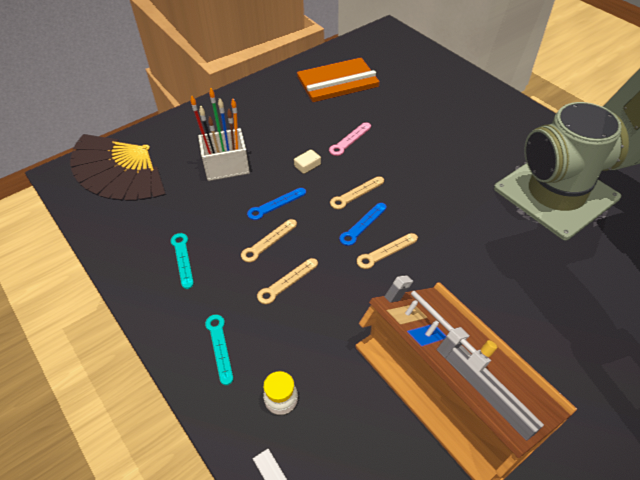

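```bash
cat > h.py <<'E'
from workcell import *
import cv2,numpy as np
def ray(n,px):
    m=camera_model(n);K,R,t=(np.array(m[k],float) for k in("intrinsics","R","t"))
    d=R.T@np.linalg.inv(K)@np.array([px[0],px[1],1.]);return -R.T@t,d
def onz(n,px,z):
    c,d=ray(n,px);return c+d*(z-c[2])/d[2]
def tri(p1,p2):
    A=np.zeros((3,3));b=np.zeros(3)
    for n,p in(("scene",p1),("top",p2)):
        c,d=ray(n,p);d/=np.linalg.norm(d);M=np.eye(3)-np.outer(d,d);A+=M;b+=M@c
    return np.linalg.solve(A,b)
def proj(n,X):
    m=camera_model(n);K,R,t=(np.array(m[k],float) for k in("intrinsics","R","t"))
    q=K@(R@np.array(X,float)+t);return q[:2]/q[2]
def masks(f):
    h=cv2.cvtColor(f,cv2.COLOR_RGB2HSV)
    return {"wood":cv2.inRange(h,(12,50,150),(26,170,255)),"blue":cv2.inRange(h,(100,150,90),(118,255,255))}
def plates(n,f,z=6):
    out=[]
    for c,m in masks(f).items():
        cs,hi=cv2.findContours(m,cv2.RETR_CCOMP,cv2.CHAIN_APPROX_NONE)
        for i,k in enumerate(cs):
            if hi[0][i][3]>=0 or cv2.contourArea(k)<350 or cv2.contourArea(k)>2500:continue
            P=np.array([onz(n,q[0],z)[:2] for q in k],np.float32)
            (cx,cy),(w,h),_=cv2.minAreaRect(P)
            j=hi[0][i][2];hs=[]
            while j>=0: hs.append(cs[j]);j=hi[0][j][0]
            if not hs: continue
            hole=max(hs,key=cv2.contourArea);M=cv2.moments(hole)
            e=np.array([M["m10"]/max(M["m00"],1e-9),M["m01"]/max(M["m00"],1e-9)]) if M["m00"] else hole.mean((0,1))
            E=onz(n,e,z)[:2]
            # axis: fit line to whole outline
            v=cv2.fitLine(P,cv2.DIST_L2,0,.01,.01).ravel();d=v[:2];ce=P.mean(0)
            if d@(E-ce)<0:d=-d
            s=(P-ce)@d;tail=ce+d*s.min();head=ce+d*s.max()
            out.append((c,((head+tail)/2).round(1).tolist(),round(float(np.degrees(np.arctan2(d[1],d[0]))),1),E.round(1).tolist(),(round(max(w,h)),round(min(w,h))),k.mean((0,1)).round().tolist()))
    return out
E
python3 - <<'E'
from h import *
F={n:cv2.imread(f"pics/{n}0.png")[:,:,::-1].copy() for n in("scene","top")}
for n in F:
    print(n)
    for p in plates(n,F[n]):print(p)
a=cv2.resize(F["top"][195:310,68:250],None,fx=4.3,fy=4.3,interpolation=cv2.INTER_CUBIC);cv2.imwrite("pics/rt.png",a[:,:,::-1])
a=cv2.resize(F["scene"][265:400,350:560],None,fx=3.8,fy=3.8,interpolation=cv2.INTER_CUBIC);cv2.imwrite("pics/rs.png",a[:,:,::-1])
E
```

```text
scene
('wood', [630.7999877929688, -183.8000030517578], 4.7, [688.3, -179.3], (150, 37), [286.0, 281.0])
('wood', [420.20001220703125, -116.4000015258789], -6.2, [476.9, -122.6], (152, 37), [386.0, 250.0])
('wood', [600.4000244140625, -295.70001220703125], 8.3, [657.5, -287.9], (152, 37), [268.0, 240.0])
('wood', [358.6000061035156, -287.6000061035156], -1.0, [416.6, -289.1], (151, 37), [356.0, 192.0])
('blue', [411.1000061035156, -204.89999389648438], 12.4, [466.9, -192.7], (152, 36), [362.0, 224.0])
('blue', [525.5999755859375, -374.3999938964844], -3.9, [583.2, -378.4], (151, 38), [276.0, 203.0])
top
('blue', [525.5999755859375, -373.20001220703125], 175.5, [471.6, -368.7], (148, 34), [416.0, 240.0])
('blue', [787.5, 553.4000244140625], -162.5, [790.2, 513.2], (123, 104), [15.0, 153.0])
```

View pics/rt.png

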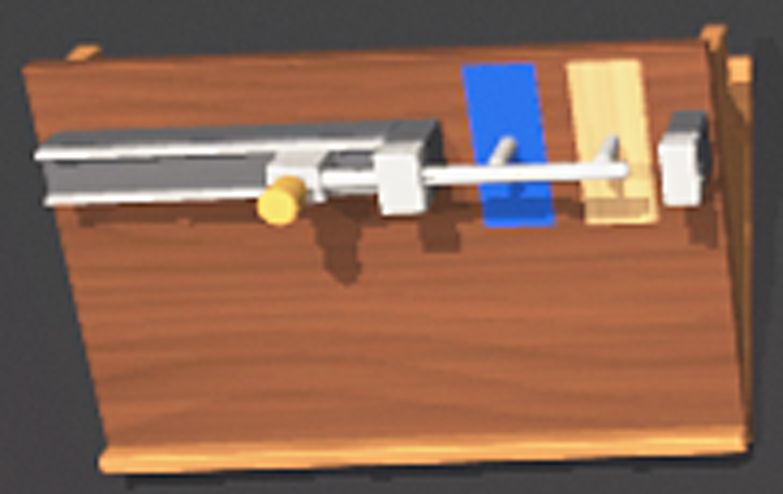

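View pics/rs.png

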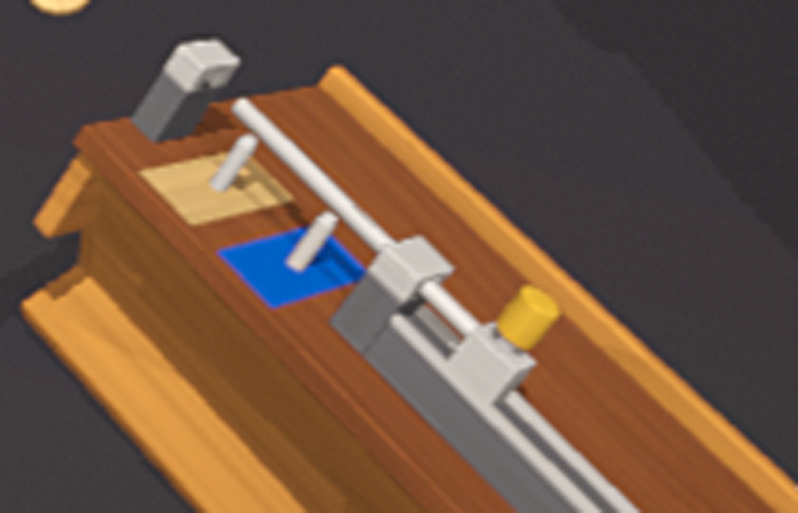

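Run:
```python
from h import *
T=lambda x,y:(68+x/4.3-.4,195+y/4.3-.4)
S=lambda x,y:(350+x/3.8-.4,265+y/3.8-.4)
bt=[T(462,66),T(535,65),T(553,226),T(485,227)];wt=[T(566,62),T(640,60),T(658,223),T(588,223)]
bs=[S(273,307),S(219,253),S(303,229),S(366,275)];ws=[S(192,225),S(138,172),S(237,153),S(294,200)]
for nm,a,b in(("blue",bt,bs),("wood",wt,ws)):
    for p,q in zip(a,b):print(nm,"tri",tri(q,p).round(1))
    print(" ctr top",onz("top",np.mean(a,0),115).round(1),"scene",onz("scene",np.mean(b,0),115).round(1),"tri",tri(np.mean(b,0),np.mean(a,0)).round(1))
print("knob",tri(S(527,318),T(281,201)).round(1))
print("ledge ends top",onz("top",T(100,465),25).round(1),onz("top",T(748,447),25).round(1))
# top plates check
f=cv2.imread("pics/top0.png")[:,:,::-1].copy()
for c,m in masks(f).items():
    for k in cv2.findContours(m,cv2.RETR_EXTERNAL,cv2.CHAIN_APPROX_NONE)[0]:
        if 300<cv2.contourArea(k)<1500:
            P=np.array([onz("top",q[0],6)[:2] for q in k],np.float32);r=cv2.minAreaRect(P);print(c,np.round(r[0],1),np.round(r[1],0),k.mean((0,1)).round())
```

```text
blue tri [587.8 134.9 140.7]
blue tri [587.  101.2 138.5]
blue tri [521.3 101.2  88.1]
blue tri [520.  135.2  92.8]
 ctr top [553.5 119.8 115. ] scene [556.  116.6 115. ] tri [554.7 118.2 115.1]
wood tri [587.4  85.5 141. ]
wood tri [587.1  50.7 139.6]
wood tri [518.7  51.5  89.2]
wood tri [518.7  86.3  92.6]
 ctr top [553.   69.6 115. ] scene [554.1  67.2 115. ] tri [553.7  68.5 115.7]
knob [522.  209.5 164.4]
ledge ends top [419.  349.3  25. ] [412.1  20.7  25. ]
wood [421.  191.2] [333.  15.] [166. 299.]
wood [579.4  93.1] [94. 40.] [210. 228.]
blue [ 525.7 -372.8] [ 34. 148.] [416. 240.]
blue [792.  560.7] [123. 104.] [ 15. 153.]
```

```bash
cat > to.py <<'E'
import sys
from workcell import *
import numpy as np
def to(x,y,z,yaw=None):
    s=state();p=s["ee_pos"];w=np.radians(s["ee_rot"][2]);d=np.array([x,y,z])-p
    tx=np.array([np.cos(w),np.sin(w)]);ty=np.array([np.sin(w),-np.cos(w)])
    dy=0 if yaw is None else -((yaw-np.degrees(w)+180)%360-180)
    print("t%.1f"%s["time_s"],"at",p.round(1),"yaw %.1f"%np.degrees(w),"-> x %.4f y %.4f z %.4f yaw %.3f"%(d[:2]@tx/1e3,d[:2]@ty/1e3,-d[2]/1e3,np.radians(dy)),"F",s["force"].round(1),"w%.1f"%s["gripper_width"],"q6 %.0f"%s["qpos"][5])
if __name__=="__main__":to(*map(float,sys.argv[1:]))
E
python3 -m crank '[{"grip":0.05,"x":-0.028,"y":-0.014},{"grip":0.05,"x":-0.056,"y":-0.028},{"grip":0.05,"x":-0.083,"y":-0.042},{"grip":0.05,"x":-0.111,"y":-0.056},{"grip":0.05,"x":-0.139,"y":-0.07,"z":-0.007}]' 10
python3 -m crank '[{"grip":0.05,"x":-0.028,"y":-0.014},{"grip":0.05,"x":-0.056,"y":-0.028},{"grip":0.05,"x":-0.083,"y":-0.042},{"grip":0.05,"x":-0.111,"y":-0.056},{"grip":0.05,"x":-0.139,"y":-0.07,"z":-0.007}]'
python3 -m crank '[{"grip":0.05,"x":-0.028,"y":-0.014,"yaw":-0.06},{"grip":0.05,"x":-0.056,"y":-0.028,"yaw":-0.12},{"grip":0.05,"x":-0.083,"y":-0.042,"yaw":-0.18},{"grip":0.05,"x":-0.111,"y":-0.056,"yaw":-0.25},{"grip":0.05,"x":-0.139,"y":-0.07,"z":-0.007,"yaw":-0.312}]'
python3 to.py 513.5 209.5 200 178.8
python3 - <<'E'
from h import *
f=cv2.imread("pics/scene0.png")[:,:,::-1]
a=cv2.resize(f[110:320,160:440],None,fx=2.8,fy=2.8,interpolation=cv2.INTER_CUBIC);cv2.imwrite("pics/cand.png",a[:,:,::-1])
h=cv2.cvtColor(cv2.imread("pics/top0.png"),cv2.COLOR_BGR2HSV);print(h[200,329],h[220,381],h[300,304],h[310,345],h[295,300:310].tolist())
E
```

```text
t0.1 at [188.2 542.9 227.2] yaw 160.9 -> x -0.4165 y -0.2084 z 0.0272 yaw -0.313 F [-0.2  0.8  0. ] w91.3 q6 -1
[ 21  94 242] [ 24  88 248] [ 26  75 247] [102 142 247] [[28, 67, 249], [28, 67, 247], [27, 67, 248], [21, 87, 243], [24, 83, 247], [29, 65, 247], [28, 60, 248], [30, 54, 250], [22, 105, 246], [15, 81, 120]]validation failed for argument at $[0]...
validation failed for argument at $[0]...
validation failed for argument at $[0]...
```

View pics/cand.png

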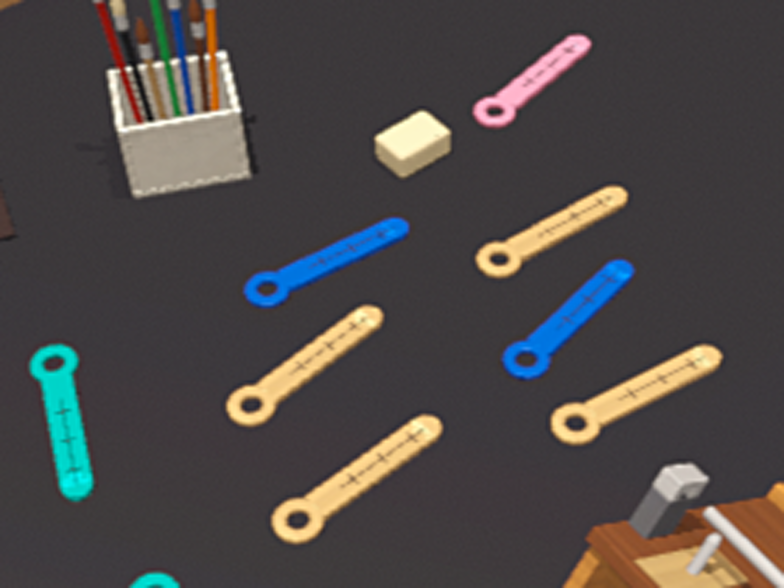

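Candidates in scene.png pixels: the plywood plates are at (286,281), (386,250), (268,240) and (356,192), and the blue ones at (362,224) and (276,203). The turquoise look-alikes at (182,262) and (219,350), the pink one at (351,138) and the wax block at (307,161) are not wanted. The crop confirms four plywood and two blue plates. The move was refused because every row needs all five keys.

```bash
sed -i 's/(12,50,150),(26,170,255)/(12,40,150),(34,170,255)/;s/(100,150,90)/(98,110,90)/' h.py
python3 -m crank '[{"grip":0.05,"x":-0.028,"y":-0.014,"z":0,"yaw":0},{"grip":0.05,"x":-0.056,"y":-0.028,"z":0,"yaw":0},{"grip":0.05,"x":-0.083,"y":-0.042,"z":0,"yaw":0},{"grip":0.05,"x":-0.111,"y":-0.056,"z":0,"yaw":0},{"grip":0.05,"x":-0.139,"y":-0.07,"z":-0.007,"yaw":0}]' 10
python3 -m crank '[{"grip":0.05,"x":-0.028,"y":-0.014,"z":0,"yaw":0},{"grip":0.05,"x":-0.056,"y":-0.028,"z":0,"yaw":0},{"grip":0.05,"x":-0.083,"y":-0.042,"z":0,"yaw":0},{"grip":0.05,"x":-0.111,"y":-0.056,"z":0,"yaw":0},{"grip":0.05,"x":-0.139,"y":-0.07,"z":-0.007,"yaw":0}]' 
python3 -m crank '[{"grip":0.05,"x":-0.028,"y":-0.014,"z":0,"yaw":-0.06},{"grip":0.05,"x":-0.056,"y":-0.028,"z":0,"yaw":-0.12},{"grip":0.05,"x":-0.083,"y":-0.042,"z":0,"yaw":-0.18},{"grip":0.05,"x":-0.111,"y":-0.056,"z":0,"yaw":-0.25},{"grip":0.05,"x":-0.139,"y":-0.07,"z":-0.007,"yaw":-0.312}]' 
python3 to.py 513.5 209.5 171.5 178.8
python3 - <<'E'
from h import *
f=cv2.imread("pics/top0.png")[:,:,::-1].copy()
for p in plates("top",f):print(p)
E
```

```text
time_s: 0.52
ee_pos: [296.9, 429.6, 233.4]
ee_rot: [-179.8, -0.1, 160.9]
force: [0.8, -0.5, 0.6]
gripper_width: 60.5
gripper_force: 0.0
time_s: 0.93
ee_pos: [405.2, 318.1, 240.6]
ee_rot: [-179.8, -0.1, 160.9]
force: [-0.2, 0.4, -0.1]
gripper_width: 50.2
gripper_force: 0.0
time_s: 1.35
ee_pos: [513.5, 206.6, 247.4]
ee_rot: [-179.9, -0.2, 178.9]
force: [-0.1, 0.3, -0.1]
gripper_width: 50.3
gripper_force: 0.0
t1.4 at [513.5 206.6 247.4] yaw 178.9 -> x 0.0000 y 0.0029 z 0.0759 yaw 0.002 F [-0.1  0.3 -0.1] w50.3 q6 -68
('wood', [358.3999938964844, -285.5], -2.0, [415.5, -287.4], (150, 33), [382.0, 317.0])
('wood', [419.5, -114.0999984741211], -6.8, [476.9, -120.8], (149, 34), [304.0, 293.0])
('wood', [600.5, -293.79998779296875], 7.5, [657.0, -286.0], (149, 36), [378.0, 210.0])
('wood', [631.4000244140625, -181.5], 3.7, [687.4, -178.1], (149, 35), [329.0, 200.0])
('wood', [726.5, -726.7999877929688], 104.8, [739.7, -719.0], (132, 105), [559.0, 150.0])
('blue', [410.6000061035156, -203.3000030517578], 11.9, [466.1, -191.5], (150, 37), [344.0, 295.0])
('blue', [525.5999755859375, -373.5], -4.7, [582.5, -377.5], (148, 34), [416.0, 240.0])
('blue', [788.2999877929688, 552.2999877929688], -158.9, [747.6, 581.7], (123, 104), [16.0, 152.0])
```

```bash
python3 -m crank '[{"grip":0.05,"x":0,"y":0.003,"z":0.03,"yaw":0},{"grip":0.05,"x":0,"y":0.003,"z":0.055,"yaw":0},{"grip":0.05,"x":0,"y":0.003,"z":0.07,"yaw":0},{"grip":0.05,"x":0,"y":0.003,"z":0.076,"yaw":0},{"grip":0.05,"x":0,"y":0.003,"z":0.076,"yaw":0}]' 10
python3 -m crank '[{"grip":0.01,"x":0,"y":0,"z":0,"yaw":0},{"grip":0.01,"x":0,"y":0,"z":0,"yaw":0},{"grip":0.01,"x":0,"y":0,"z":0,"yaw":0},{"grip":0.01,"x":0,"y":0,"z":0,"yaw":0},{"grip":0.01,"x":0,"y":0,"z":0,"yaw":0}]' 8
python3 to.py 515 300 171.5
```

```text
time_s: 1.77
ee_pos: [512.6, 210.8, 171.2]
ee_rot: [-179.9, -0.2, 178.7]
force: [0.0, 0.1, 0.4]
gripper_width: 50.1
gripper_force: 0.0
time_s: 2.18
ee_pos: [514.0, 211.0, 173.8]
ee_rot: [-180.0, 0.1, 178.8]
force: [0.3, -3.6, 1.3]
gripper_width: 19.7
gripper_force: 1.3
t2.2 at [514.  211.  173.8] yaw 178.8 -> x 0.0009 y 0.0890 z 0.0023 yaw 0.000 F [ 0.3 -3.6  1.3] w19.7 q6 -68
```

```bash
python3 -m crank '[{"grip":0.01,"x":0,"y":0,"z":0,"yaw":0},{"grip":0.01,"x":0,"y":0.005,"z":0,"yaw":0},{"grip":0.01,"x":0,"y":0.012,"z":0,"yaw":0},{"grip":0.01,"x":0,"y":0.02,"z":0,"yaw":0},{"grip":0.01,"x":0,"y":0.025,"z":0,"yaw":0}]' 12
python3 -m crank '[{"grip":0.01,"x":0,"y":0.01,"z":0,"yaw":0},{"grip":0.01,"x":0,"y":0.02,"z":0,"yaw":0},{"grip":0.01,"x":0,"y":0.03,"z":0,"yaw":0},{"grip":0.01,"x":0,"y":0.04,"z":0,"yaw":0},{"grip":0.01,"x":0,"y":0.045,"z":0,"yaw":0}]'
python3 -m crank '[{"grip":0.01,"x":0,"y":0.003,"z":0,"yaw":0},{"grip":0.01,"x":0,"y":0.006,"z":0,"yaw":0},{"grip":0.01,"x":0,"y":0.009,"z":0,"yaw":0},{"grip":0.01,"x":0,"y":0.012,"z":0,"yaw":0},{"grip":0.01,"x":0,"y":0.014,"z":0,"yaw":0}]'
```

```text
time_s: 2.6
ee_pos: [514.4, 237.2, 173.7]
ee_rot: [180.0, 0.0, 178.8]
force: [-0.4, -3.3, 7.2]
gripper_width: 17.6
gripper_force: 12.0
time_s: 3.02
ee_pos: [515.1, 282.8, 173.7]
ee_rot: [180.0, 0.0, 178.8]
force: [-1.1, -2.1, 6.5]
gripper_width: 17.3
gripper_force: 12.0
time_s: 3.43
ee_pos: [515.3, 296.2, 173.7]
ee_rot: [180.0, 0.0, 178.8]
force: [-1.3, -2.6, 6.2]
gripper_width: 17.4
gripper_force: 12.0
```

```bash
python3 -m crank '[{"grip":0.01,"x":0,"y":0.002,"z":0,"yaw":0},{"grip":0.01,"x":0,"y":0.004,"z":0,"yaw":0},{"grip":0.01,"x":0,"y":0.006,"z":0,"yaw":0},{"grip":0.01,"x":0,"y":0.006,"z":0,"yaw":0},{"grip":0.01,"x":0,"y":0.006,"z":0,"yaw":0}]' | grep -E "ee_pos|force"
python3 -m crank '[{"grip":0.01,"x":0,"y":0.002,"z":0,"yaw":0},{"grip":0.01,"x":0,"y":0.004,"z":0,"yaw":0},{"grip":0.01,"x":0,"y":0.006,"z":0,"yaw":0},{"grip":0.01,"x":0,"y":0.006,"z":0,"yaw":0},{"grip":0.01,"x":0,"y":0.006,"z":0,"yaw":0}]'| grep -E "ee_pos|force"
```

```text
ee_pos: [515.4, 302.4, 173.8]
force: [-0.9, -1.6, 6.2]
gripper_force: 12.0
ee_pos: [515.4, 306.0, 173.7]
force: [-2.5, -7.1, 7.6]
gripper_force: 12.0
```

```bash
python3 -m crank '[{"grip":0.05,"x":0,"y":-0.002,"z":0,"yaw":0},{"grip":0.05,"x":0,"y":-0.002,"z":0,"yaw":0},{"grip":0.05,"x":0,"y":-0.002,"z":-0.02,"yaw":0},{"grip":0.05,"x":0,"y":-0.002,"z":-0.05,"yaw":0},{"grip":0.05,"x":0,"y":-0.002,"z":-0.08,"yaw":0}]' | grep -E "ee_pos|force"
python3 to.py 419.8 -115.3 250 173.5
python3 - <<'E'
from h import *
for n in("scene","top"):cv2.imwrite(f"pics/{n}1.png",grab_frame(n)[:,:,::-1])
f=cv2.imread("pics/scene1.png")[:,:,::-1].copy()
for p in plates("scene",f):print(p[:4])
E
```

```text
ee_pos: [514.9, 306.0, 252.4]
force: [0.8, 1.0, -0.3]
gripper_force: 0.0
t4.7 at [514.9 306.  252.4] yaw 178.8 -> x 0.0860 y -0.4232 z 0.0024 yaw 0.092 F [ 0.8  1.  -0.3] w47.9 q6 -59
('wood', [497.8999938964844, 24.799999237060547], 136.0, [490.1, 29.4])
('wood', [630.7999877929688, -183.8000030517578], 4.7, [688.3, -179.3])
('wood', [420.20001220703125, -116.4000015258789], -6.2, [476.9, -122.6])
('wood', [600.4000244140625, -295.70001220703125], 8.4, [657.5, -287.9])
('wood', [358.6000061035156, -287.6000061035156], -1.0, [416.6, -289.1])
('wood', [555.0, -554.7999877929688], 131.9, [535.8, -560.6])
('blue', [410.5, -204.8000030517578], 12.9, [466.9, -192.7])
('blue', [526.2999877929688, -374.5], -3.7, [583.2, -378.9])
```

View pics/scene1.png

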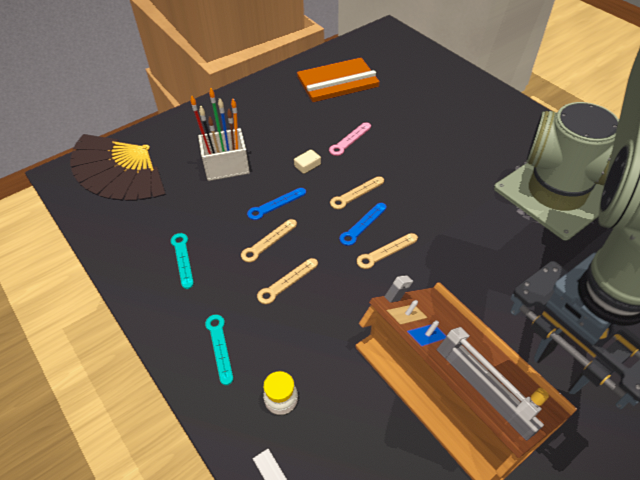

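```bash
python3 -m crank '[{"grip":0.05,"x":0.006,"y":-0.028,"z":0,"yaw":0},{"grip":0.05,"x":0.012,"y":-0.056,"z":0,"yaw":0},{"grip":0.05,"x":0.018,"y":-0.086,"z":0,"yaw":0},{"grip":0.05,"x":0.024,"y":-0.118,"z":0,"yaw":0},{"grip":0.05,"x":0.030,"y":-0.15,"z":0,"yaw":0}]' | grep -E "ee_pos|force"
python3 -m crank '[{"grip":0.05,"x":0.006,"y":-0.032,"z":0,"yaw":0},{"grip":0.05,"x":0.012,"y":-0.064,"z":0,"yaw":0},{"grip":0.05,"x":0.018,"y":-0.096,"z":0,"yaw":0},{"grip":0.05,"x":0.024,"y":-0.128,"z":0,"yaw":0},{"grip":0.05,"x":0.030,"y":-0.16,"z":0,"yaw":0}]' | grep -E "ee_pos|force"
python3 -m crank '[{"grip":0.05,"x":0.006,"y":-0.028,"z":0.02,"yaw":0},{"grip":0.05,"x":0.012,"y":-0.056,"z":0.05,"yaw":0.02},{"grip":0.05,"x":0.018,"y":-0.08,"z":0.08,"yaw":0.04},{"grip":0.05,"x":0.024,"y":-0.10,"z":0.11,"yaw":0.07},{"grip":0.05,"x":0.026,"y":-0.113,"z":0.14,"yaw":0.092}]' | grep -E "ee_pos|force"
python3 to.py 419.8 -115.3 16 173.5
python3 - <<'E'
from h import *
Q={}
for n in("scene","top"):
    f=cv2.imread(f"pics/{n}1.png")[:,:,::-1].copy();x0,y0,x1,y1=(370,290,460,360) if n=="scene" else (170,205,225,255)
    for c,m in masks(f).items():
        z=np.zeros_like(m);z[y0:y1,x0:x1]=m[y0:y1,x0:x1]
        z=cv2.morphologyEx(z,cv2.MORPH_OPEN,np.ones((3,3)))
        k=max(cv2.findContours(z,0,2)[0],key=cv2.contourArea);hu=cv2.convexHull(k)
        q=cv2.approxPolyN(hu,4)[0].astype(float) if hasattr(cv2,"approxPolyN") else hu[:,0]
        Q[n,c]=q.mean(0);print(n,c,q.tolist(),onz(n,q.mean(0),115).round(1))
for c in("wood","blue"):print(c,tri(Q["scene",c],Q["top",c]).round(1))
E
```

```text
ee_pos: [481.6, 155.5, 251.8]
force: [-0.0, -0.1, -0.4]
gripper_force: 0.0
ee_pos: [448.3, -4.0, 252.1]
force: [0.7, -0.5, -1.0]
gripper_force: 0.0
ee_pos: [419.4, -116.7, 111.1]
force: [-0.3, 0.2, 0.2]
gripper_force: 0.0
t6.0 at [ 419.4 -116.7  111.1] yaw 173.3 -> x -0.0002 y 0.0014 z 0.0951 yaw -0.003 F [-0.3  0.2  0.2] w50.0 q6 -100
scene wood [[428.0, 318.0], [399.0, 325.0], [385.0, 309.0], [414.0, 304.0]] [553.9  67.6 115. ]
scene blue [[446.0, 337.0], [422.0, 346.0], [407.0, 331.0], [433.0, 324.0]] [554.5 117.5 115. ]
top wood [[221.0, 246.0], [204.0, 246.0], [199.0, 209.0], [216.0, 207.0]] [554.3  69.9 115. ]
top blue [[192.0, 210.0], [196.0, 247.0], [181.0, 247.0], [175.0, 210.0]] [553.6 119.6 115. ]
wood [554.4  68.9 116.9]
blue [554.1 118.6 115.6]
```

```bash
python3 -m crank '[{"grip":0.05,"x":0,"y":0.0014,"z":0.03,"yaw":-0.003},{"grip":0.05,"x":0,"y":0.0014,"z":0.06,"yaw":-0.003},{"grip":0.05,"x":0,"y":0.0014,"z":0.085,"yaw":-0.003},{"grip":0.05,"x":0,"y":0.0014,"z":0.095,"yaw":-0.003},{"grip":0.035,"x":0,"y":0.0014,"z":0.095,"yaw":-0.003}]' | grep -E "ee_pos|force"
python3 -m crank '[{"grip":0.01,"x":0,"y":0,"z":0,"yaw":0},{"grip":0.01,"x":0,"y":0,"z":0,"yaw":0},{"grip":0.01,"x":0,"y":0,"z":0,"yaw":0},{"grip":0.01,"x":0,"y":0,"z":0,"yaw":0},{"grip":0.01,"x":0,"y":0,"z":0,"yaw":0}]' 15
python3 -m crank '[{"grip":0.01,"x":0,"y":0,"z":0,"yaw":0},{"grip":0.01,"x":0,"y":0,"z":-0.02,"yaw":0},{"grip":0.01,"x":0,"y":0,"z":-0.06,"yaw":0},{"grip":0.01,"x":0,"y":0,"z":-0.1,"yaw":0},{"grip":0.01,"x":0,"y":0,"z":-0.14,"yaw":0}]' 
python3 to.py 470 68 180 178.8
```

```text
ee_pos: [419.2, -113.5, 15.6]
force: [0.3, 0.1, 0.0]
gripper_force: 0.0
time_s: 6.87
ee_pos: [420.8, -114.3, 18.2]
ee_rot: [180.0, 0.0, 173.7]
force: [0.7, 0.2, -0.3]
gripper_width: 21.4
gripper_force: 15.0
time_s: 7.28
ee_pos: [420.0, -114.2, 159.5]
ee_rot: [180.0, -0.0, 173.7]
force: [1.2, -0.1, 0.5]
gripper_width: 21.6
gripper_force: 15.0
t7.3 at [ 420.  -114.2  159.5] yaw 173.7 -> x -0.0295 y 0.1866 z -0.0205 yaw -0.090 F [ 1.2 -0.1  0.5] w21.6 q6 -100
```

```bash
python3 -m crank '[{"grip":0.01,"x":0,"y":0.02,"z":-0.025,"yaw":0},{"grip":0.01,"x":-0.006,"y":0.06,"z":-0.05,"yaw":-0.02},{"grip":0.01,"x":-0.014,"y":0.1,"z":-0.055,"yaw":-0.04},{"grip":0.01,"x":-0.022,"y":0.14,"z":-0.055,"yaw":-0.065},{"grip":0.01,"x":-0.03,"y":0.17,"z":-0.055,"yaw":-0.09}]' |grep -E "ee_pos|force"
python3 -m crank '[{"grip":0.01,"x":0,"y":0.016,"z":0,"yaw":0},{"grip":0.01,"x":0,"y":0.016,"z":0.02,"yaw":0},{"grip":0.01,"x":0,"y":0.016,"z":0.04,"yaw":0},{"grip":0.01,"x":0,"y":0.016,"z":0.042,"yaw":0},{"grip":0.01,"x":0,"y":0.016,"z":0.042,"yaw":0}]'
cat > eye.py <<'E'
# eye of the held plate: hole near the predicted pixel; args: lever (mm ahead of TCP), drop below TCP, pitch deg, colour
import sys
from h import *
L,dz,pt=map(float,sys.argv[1:4]);col=sys.argv[4]
s=state();p=s["ee_pos"];w=np.radians(s["ee_rot"][2]);a=np.array([-np.cos(w),-np.sin(w),0]);c,sn=np.cos(np.radians(pt)),np.sin(np.radians(pt))
E=p+a*L*c+np.array([0,0,L*sn-dz]);R={}
for n in("scene","top"):
    f=grab_frame(n);cv2.imwrite(f"pics/eye_{n}.png",f[:,:,::-1]);q=proj(n,E);m=masks(f)[col]
    cs,hi=cv2.findContours(m,cv2.RETR_CCOMP,cv2.CHAIN_APPROX_NONE);b=None
    for k,hh in zip(cs,hi[0]):
        if hh[3]>=0 and cv2.contourArea(k)>8:
            e,r=cv2.minEnclosingCircle(k);d=np.hypot(*(np.array(e)-q))
            M=cv2.moments(k);e=np.array([M["m10"],M["m01"]])/M["m00"]
            if d<15 and (b is None or d<b[0]):b=(d,e,cv2.contourArea(k))
    print(n,"pred",q.round(1),"found",None if b is None else (b[1].round(1),b[2]))
    if b:R[n]=b[1];print("  at z",onz(n,b[1],E[2]).round(1))
if len(R)==2:print("tri",tri(R["scene"],R["top"]).round(1))
print("TCP",p.round(1),"yaw",s["ee_rot"][2].round(1),"pred eye",E.round(1),"t",s["time_s"],"w",s["gripper_width"])
E
python3 eye.py 56 15 0 wood
```

```text
ee_pos: [469.7, 53.6, 214.3]
force: [1.3, -0.1, -0.5]
gripper_force: 15.0
time_s: 8.12
ee_pos: [468.6, 67.2, 170.2]
ee_rot: [-180.0, -0.2, 178.8]
force: [0.4, 0.2, -1.1]
gripper_width: 21.4
gripper_force: 15.0
scene pred [421.2 291.4] found (array([421.3, 290.7]), 73.0)
  at z [523.6  65.1 155.2]
top pred [207.7 237. ] found None
TCP [468.6  67.2 170.2] yaw 178.8 pred eye [524.6  66.  155.2] t 8.1167 w 21.378175760275603
```

```bash
python3 -m crank '[{"grip":0.01,"x":-0.0023,"y":0.003,"z":0,"yaw":0},{"grip":0.01,"x":-0.0051,"y":0.003,"z":0.004,"yaw":0},{"grip":0.01,"x":-0.0079,"y":0.003,"z":0.008,"yaw":0},{"grip":0.01,"x":-0.0107,"y":0.003,"z":0.012,"yaw":0},{"grip":0.01,"x":-0.0107,"y":0.003,"z":0.012,"yaw":0}]' |grep -E "ee_pos|force"
python3 eye.py 55.5 15 0 wood
python3 - <<'E'
from h import *
f=cv2.imread("pics/eye_scene.png");cv2.imwrite("pics/c1.png",cv2.resize(f[255:355,350:480],None,fx=6,fy=6,interpolation=cv2.INTER_CUBIC))
print(proj("scene",(554-17.2,67.5+.4,139.6)))
E
```

```text
ee_pos: [480.6, 69.9, 158.1]
force: [0.7, 0.9, -0.7]
gripper_force: 15.0
scene pred [416.5 300. ] found (array([416.2, 299.5]), 74.0)
  at z [535.8  67.7 143.1]
top pred [207.7 232.7] found None
TCP [480.6  69.9 158.1] yaw 178.8 pred eye [536.1  68.7 143.1] t 8.6333 w 21.48497952663301
[415.611232   301.00210174]
```

View pics/c1.png

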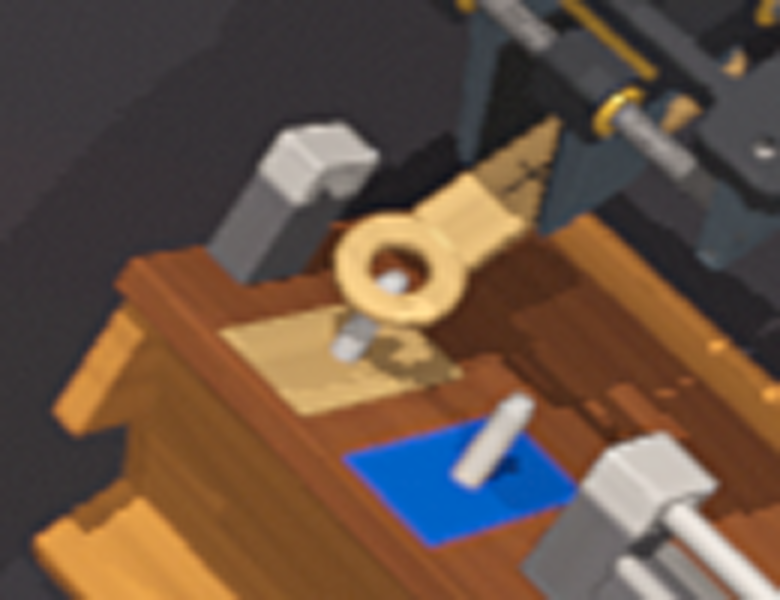

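```bash
python3 -m crank '[{"grip":0.01,"x":0.0014,"y":0,"z":0,"yaw":0},{"grip":0.01,"x":0.0007,"y":0,"z":0.001,"yaw":0},{"grip":0.01,"x":-0.0007,"y":0,"z":0.003,"yaw":0},{"grip":0.01,"x":-0.0021,"y":0,"z":0.005,"yaw":0},{"grip":0.01,"x":-0.0035,"y":0,"z":0.007,"yaw":0}]' |grep -E "ee_pos|force"
python3 -m crank '[{"grip":0.01,"x":-0.0014,"y":0,"z":0.002,"yaw":0},{"grip":0.01,"x":-0.0028,"y":0,"z":0.004,"yaw":0},{"grip":0.01,"x":-0.0042,"y":0,"z":0.006,"yaw":0},{"grip":0.01,"x":-0.0056,"y":0,"z":0.008,"yaw":0},{"grip":0.01,"x":-0.0056,"y":0,"z":0.008,"yaw":0}]' |grep -E "ee_pos|force"
python3 eye.py 55.5 15 0 wood
python3 - <<'E'
from h import *
f=cv2.imread("pics/eye_scene.png");cv2.imwrite("pics/c2.png",cv2.resize(f[255:355,350:480],None,fx=6,fy=6,interpolation=cv2.INTER_CUBIC))
E
```

```text
ee_pos: [484.0, 69.9, 151.8]
force: [-0.2, -0.3, 0.1]
gripper_force: 15.0
ee_pos: [489.5, 69.8, 143.5]
force: [0.4, 0.7, -0.6]
gripper_force: 15.0
scene pred [411.6 307.4] found (array([411.8, 305.9]), 81.0)
  at z [542.6  66.6 128.5]
top pred [209.2 230. ] found None
TCP [489.5  69.8 143.5] yaw 178.8 pred eye [545.   68.6 128.5] t 9.5667 w 21.601510186276474
```

View pics/c2.png

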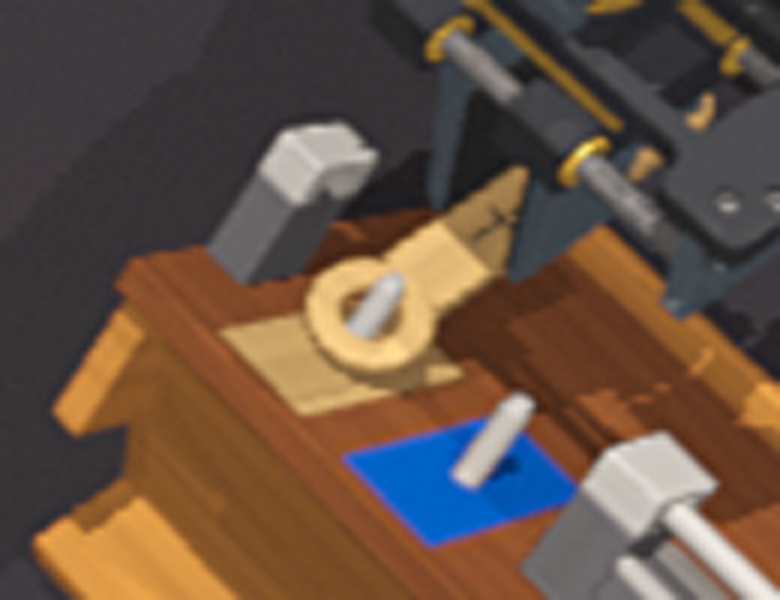

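```bash
python3 -m crank '[{"grip":0.01,"x":-0.0010,"y":0,"z":0.003,"yaw":0},{"grip":0.01,"x":-0.002,"y":0,"z":0.008,"yaw":0},{"grip":0.01,"x":-0.003,"y":0,"z":0.013,"yaw":0},{"grip":0.01,"x":-0.005,"y":0,"z":0.018,"yaw":0},{"grip":0.01,"x":-0.006,"y":0,"z":0.022,"yaw":0}]' 5 |grep -E "ee_pos|force"
python3 -m crank '[{"grip":0.01,"x":-0.0010,"y":0,"z":0.003,"yaw":0},{"grip":0.01,"x":-0.002,"y":0,"z":0.006,"yaw":0},{"grip":0.036,"x":-0.002,"y":0,"z":0.006,"yaw":0},{"grip":0.036,"x":-0.002,"y":0,"z":0.006,"yaw":0},{"grip":0.036,"x":-0.002,"y":0,"z":0.006,"yaw":0}]' |grep -E "ee_pos|force"
python3 -m crank '[{"grip":0.036,"x":0,"y":0,"z":-0.02,"yaw":0},{"grip":0.036,"x":0,"y":0,"z":-0.06,"yaw":0},{"grip":0.036,"x":0,"y":0,"z":-0.10,"yaw":0},{"grip":0.036,"x":0.02,"y":0,"z":-0.12,"yaw":0},{"grip":0.036,"x":0.05,"y":0,"z":-0.12,"yaw":0}]' |grep -E "ee_pos|force"
python3 eye.py 55.5 15 0 wood | tail -1
python3 - <<'E'
from h import *
f=cv2.imread("pics/eye_scene.png");cv2.imwrite("pics/c3.png",cv2.resize(f[255:355,350:480],None,fx=5,fy=5,interpolation=cv2.INTER_CUBIC))
f=f[:,:,::-1].copy()
for p in plates("scene",f):print(p)
E
```

```text
ee_pos: [495.4, 69.6, 121.1]
force: [0.0, 0.1, 0.3]
gripper_force: 5.0
ee_pos: [497.8, 69.7, 116.2]
force: [0.0, -0.4, 0.2]
gripper_force: 0.0
ee_pos: [452.0, 71.1, 241.3]
force: [0.1, 0.2, -0.2]
gripper_force: 0.0
TCP [452.   71.1 241.3] yaw 178.8 pred eye [507.5  69.9 226.3] t 10.9167 w 36.10276870436181
('wood', [473.79998779296875, 34.900001525878906], 154.9, [458.4, 38.5], (122, 42), [418.0, 311.0])
('wood', [630.7999877929688, -183.8000030517578], 4.7, [688.3, -179.3], (150, 37), [286.0, 281.0])
('wood', [600.4000244140625, -295.70001220703125], 8.4, [657.5, -287.9], (152, 37), [268.0, 240.0])
('wood', [358.6000061035156, -287.6000061035156], -1.0, [416.6, -289.1], (151, 37), [356.0, 192.0])
('wood', [556.0999755859375, -555.0], 143.9, [534.8, -562.4], (105, 82), [225.0, 166.0])
('blue', [410.5, -204.8000030517578], 12.8, [466.8, -192.6], (153, 37), [362.0, 224.0])
('blue', [526.2999877929688, -374.5], -3.7, [582.8, -378.8], (153, 39), [276.0, 203.0])
```

View pics/c3.png

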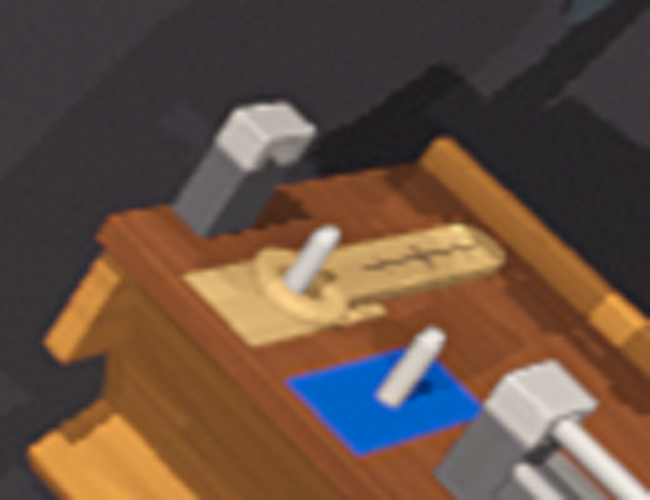

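```bash
python3 -m crank '[{"grip":0.05,"x":0.004,"y":-0.028,"z":0,"yaw":-0.02},{"grip":0.05,"x":0.008,"y":-0.056,"z":0,"yaw":-0.04},{"grip":0.05,"x":0.012,"y":-0.084,"z":0,"yaw":-0.06},{"grip":0.05,"x":0.015,"y":-0.112,"z":0,"yaw":-0.09},{"grip":0.05,"x":0.018,"y":-0.138,"z":0,"yaw":-0.12}]' |grep -E "ee_pos"
python3 to.py 410.6 -204.1 50 192.4
```

```text
ee_pos: [426.6, -68.4, 235.9]
t11.4 at [426.6 -68.4 235.9] yaw -174.2 -> x 0.0296 y -0.1334 z 0.1859 yaw -0.116 F [-1.   0.2 -0.5] w49.9 q6 -106
```

```bash
python3 -m crank '[{"grip":0.05,"x":0.008,"y":-0.032,"z":0.03,"yaw":-0.02},{"grip":0.05,"x":0.016,"y":-0.062,"z":0.06,"yaw":-0.05},{"grip":0.05,"x":0.022,"y":-0.092,"z":0.1,"yaw":-0.08},{"grip":0.05,"x":0.0296,"y":-0.12,"z":0.14,"yaw":-0.116},{"grip":0.05,"x":0.0296,"y":-0.1334,"z":0.175,"yaw":-0.116}]' |grep -E "ee_pos"
python3 -m crank '[{"grip":0.05,"x":0,"y":0,"z":0.005,"yaw":0},{"grip":0.05,"x":0,"y":0,"z":0.01,"yaw":0},{"grip":0.05,"x":0,"y":0,"z":0.01,"yaw":0},{"grip":0.05,"x":0,"y":0,"z":0.01,"yaw":0},{"grip":0.05,"x":0,"y":0,"z":0.01,"yaw":0}]' |grep -E "ee_pos"
python3 to.py 410.6 -204.1 16 192.4
```

```text
ee_pos: [410.8, -197.8, 74.5]
ee_pos: [411.9, -195.2, 67.0]
t12.3 at [ 411.9 -195.2   67. ] yaw -167.6 -> x 0.0032 y -0.0084 z 0.0510 yaw 0.000 F [ 0.4 -0.4 -0. ] w50.1 q6 -129
```

```bash
python3 -m crank '[{"grip":0.05,"x":0.0032,"y":-0.0084,"z":0.02,"yaw":0},{"grip":0.05,"x":0.0032,"y":-0.0084,"z":0.04,"yaw":0},{"grip":0.05,"x":0.0032,"y":-0.0084,"z":0.051,"yaw":0},{"grip":0.05,"x":0.0032,"y":-0.0084,"z":0.051,"yaw":0},{"grip":0.04,"x":0.0032,"y":-0.0084,"z":0.051,"yaw":0}]' |grep -E "ee_pos"
python3 -m crank '[{"grip":0.01,"x":0,"y":0,"z":0,"yaw":0},{"grip":0.01,"x":0,"y":0,"z":0,"yaw":0},{"grip":0.01,"x":0,"y":0,"z":0,"yaw":0},{"grip":0.01,"x":0,"y":0,"z":0,"yaw":0},{"grip":0.01,"x":0,"y":0,"z":0,"yaw":0}]' 15
python3 -m crank '[{"grip":0.01,"x":0,"y":0,"z":0,"yaw":0},{"grip":0.01,"x":0,"y":0,"z":-0.04,"yaw":0},{"grip":0.01,"x":0,"y":0,"z":-0.08,"yaw":0},{"grip":0.01,"x":0,"y":0,"z":-0.12,"yaw":0},{"grip":0.01,"x":0,"y":0,"z":-0.16,"yaw":0}]' |grep -E "ee_pos|force"
python3 to.py 470 118 215 178.8
```

```text
ee_pos: [410.3, -204.2, 15.5]
time_s: 13.1
ee_pos: [409.6, -204.4, 14.8]
ee_rot: [-180.0, 0.1, -167.7]
force: [-0.3, 1.0, 4.5]
gripper_width: 22.1
gripper_force: 15.0
ee_pos: [408.5, -204.1, 175.8]
force: [1.0, -0.5, -1.1]
gripper_force: 15.0
t13.5 at [ 408.5 -204.1  175.8] yaw -167.7 -> x -0.1289 y 0.3016 z -0.0392 yaw 0.236 F [ 1.  -0.5 -1.1] w21.7 q6 -130
```

```bash
python3 -m crank '[{"grip":0.01,"x":-0.012,"y":0.03,"z":-0.02,"yaw":0},{"grip":0.01,"x":-0.025,"y":0.06,"z":-0.035,"yaw":0},{"grip":0.01,"x":-0.039,"y":0.09,"z":-0.04,"yaw":0},{"grip":0.01,"x":-0.052,"y":0.12,"z":-0.04,"yaw":0},{"grip":0.01,"x":-0.065,"y":0.15,"z":-0.04,"yaw":0}]' |grep -E "ee_pos|width"
python3 -m crank '[{"grip":0.01,"x":-0.012,"y":0.03,"z":0,"yaw":0.04},{"grip":0.01,"x":-0.025,"y":0.06,"z":0,"yaw":0.09},{"grip":0.01,"x":-0.039,"y":0.09,"z":0,"yaw":0.14},{"grip":0.01,"x":-0.052,"y":0.12,"z":0,"yaw":0.19},{"grip":0.01,"x":-0.063,"y":0.15,"z":0,"yaw":0.236}]' |grep -E "ee_pos|width"
python3 -m crank '[{"grip":0.01,"x":0,"y":0,"z":0.02,"yaw":0},{"grip":0.01,"x":0,"y":0,"z":0.04,"yaw":0},{"grip":0.01,"x":0,"y":0,"z":0.046,"yaw":0},{"grip":0.01,"x":0,"y":0,"z":0.046,"yaw":0},{"grip":0.01,"x":0,"y":0,"z":0.046,"yaw":0}]' |grep -E "ee_pos|width"
python3 eye.py 58 12 0 blue
```

```text
ee_pos: [440.7, -42.7, 214.8]
gripper_width: 21.6
ee_pos: [470.2, 117.6, 214.0]
gripper_width: 21.4
ee_pos: [470.2, 115.8, 168.5]
gripper_width: 21.9
scene pred [440.8 311.6] found (array([440.6, 310.6]), 86.0)
  at z [527.  113.1 156.5]
top pred [183.1 236.3] found (array([186.2, 227.4]), 8.5)
  at z [546.1 108.4 156.5]
tri [538.8 111.5 168.6]
TCP [470.2 115.8 168.5] yaw 178.8 pred eye [528.2 114.5 156.5] t 14.7667 w 21.88302866838389
```

```bash
python3 -m crank '[{"grip":0.01,"x":-0.004,"y":0.005,"z":0.004,"yaw":0},{"grip":0.01,"x":-0.0079,"y":0.005,"z":0.01,"yaw":0},{"grip":0.01,"x":-0.0079,"y":0.005,"z":0.013,"yaw":0},{"grip":0.01,"x":-0.0079,"y":0.005,"z":0.013,"yaw":0},{"grip":0.01,"x":-0.0079,"y":0.005,"z":0.013,"yaw":0}]' |grep -E "ee_pos|force"
python3 eye.py 58 12 0 blue
```

```text
ee_pos: [478.0, 120.8, 155.0]
force: [0.5, 0.8, 0.5]
gripper_force: 15.0
scene pred [438.4 320.6] found (array([438. , 319.8]), 89.0)
  at z [535.3 118.2 143. ]
top pred [182.4 234. ] found None
TCP [478.  120.8 155. ] yaw 178.8 pred eye [536.  119.6 143. ] t 15.2833 w 22.074381832034028
```

```bash
python3 -m crank '[{"grip":0.01,"x":-0.0014,"y":0,"z":0.002,"yaw":0},{"grip":0.01,"x":-0.0028,"y":0,"z":0.004,"yaw":0},{"grip":0.01,"x":-0.0042,"y":0,"z":0.006,"yaw":0},{"grip":0.01,"x":-0.0056,"y":0,"z":0.008,"yaw":0},{"grip":0.01,"x":-0.007,"y":0,"z":0.010,"yaw":0}]' |grep -E "ee_pos|force"
python3 -m crank '[{"grip":0.01,"x":-0.0014,"y":0,"z":0.002,"yaw":0},{"grip":0.01,"x":-0.0028,"y":0,"z":0.004,"yaw":0},{"grip":0.01,"x":-0.0035,"y":0,"z":0.005,"yaw":0},{"grip":0.01,"x":-0.0035,"y":0,"z":0.005,"yaw":0},{"grip":0.01,"x":-0.0035,"y":0,"z":0.005,"yaw":0}]' |grep -E "ee_pos|force"
python3 eye.py 58 12 0 blue
```

```text
ee_pos: [485.3, 120.7, 145.1]
force: [0.8, -0.7, 0.1]
gripper_force: 15.0
ee_pos: [488.6, 120.7, 140.2]
force: [0.1, -0.6, -0.6]
gripper_force: 15.0
scene pred [432.4 328.7] found (array([433. , 326.2]), 88.5)
  at z [542.6 116.8 128.2]
top pred [184.4 230.4] found None
TCP [488.6 120.7 140.2] yaw 178.8 pred eye [546.6 119.5 128.2] t 16.2167 w 21.866124195835642
```

```bash
python3 -m crank '[{"grip":0.01,"x":-0.0010,"y":0,"z":0.003,"yaw":0},{"grip":0.01,"x":-0.002,"y":0,"z":0.008,"yaw":0},{"grip":0.01,"x":-0.003,"y":0,"z":0.013,"yaw":0},{"grip":0.01,"x":-0.005,"y":0,"z":0.018,"yaw":0},{"grip":0.01,"x":-0.006,"y":0,"z":0.022,"yaw":0}]' 5 |grep -E "ee_pos|force"
python3 -m crank '[{"grip":0.01,"x":-0.0010,"y":0,"z":0.003,"yaw":0},{"grip":0.01,"x":-0.002,"y":0,"z":0.005,"yaw":0},{"grip":0.036,"x":-0.002,"y":0,"z":0.005,"yaw":0},{"grip":0.036,"x":-0.002,"y":0,"z":0.005,"yaw":0},{"grip":0.036,"x":-0.002,"y":0,"z":0.005,"yaw":0}]' |grep -E "ee_pos|force"
python3 -m crank '[{"grip":0.036,"x":0,"y":0,"z":-0.02,"yaw":0},{"grip":0.036,"x":0,"y":0,"z":-0.06,"yaw":0},{"grip":0.036,"x":0,"y":0,"z":-0.10,"yaw":0},{"grip":0.036,"x":0.02,"y":0,"z":-0.12,"yaw":0},{"grip":0.036,"x":0.05,"y":0,"z":-0.12,"yaw":0}]' |grep -E "ee_pos|force"
python3 eye.py 55.5 15 0 wood | tail -1
python3 - <<'E'
from h import *
f=cv2.imread("pics/eye_scene.png");cv2.imwrite("pics/c4.png",cv2.resize(f[255:355,350:480],None,fx=5,fy=5,interpolation=cv2.INTER_CUBIC))
for n in("scene","top"):
  f=cv2.imread(f"pics/eye_{n}.png")[:,:,::-1].copy()
  for p in plates(n,f):print(n,p)
E
python3 to.py 525.7 -374 100 175.8
```

```text
ee_pos: [494.4, 120.5, 117.4]
force: [-1.1, 0.0, 0.1]
gripper_force: 5.0
ee_pos: [497.2, 120.6, 113.6]
force: [0.2, -0.2, -0.3]
gripper_force: 0.0
ee_pos: [451.2, 122.4, 238.7]
force: [0.6, 1.1, 0.2]
gripper_force: 0.0
TCP [451.2 122.4 238.7] yaw 178.8 pred eye [506.7 121.2 223.7] t 17.5667 w 35.779692979267615
scene ('wood', [474.1000061035156, 34.599998474121094], 154.6, [458.4, 38.5], (124, 41), [417.0, 311.0])
scene ('wood', [630.7999877929688, -183.8000030517578], 4.7, [688.3, -179.3], (150, 37), [286.0, 281.0])
scene ('wood', [600.4000244140625, -295.70001220703125], 8.4, [657.4, -287.6], (152, 37), [268.0, 240.0])
scene ('wood', [358.6000061035156, -287.6000061035156], -1.0, [416.6, -289.1], (151, 37), [356.0, 192.0])
scene ('wood', [552.2000122070312, -558.2000122070312], -31.5, [541.8, -563.6], (103, 80), [228.0, 164.0])
scene ('blue', [526.2999877929688, -374.5], -3.7, [582.8, -378.8], (153, 39), [276.0, 203.0])
t17.7 at [443.7 121.5 234.8] yaw 178.8 -> x -0.0919 y -0.4937 z 0.1348 yaw 0.053 F [0.1 0.4 0.7] w36.0 q6 -75Traceback (most recent call last):
  File "<stdin>", line 5, in <module>
  File "h.py", line 25, in plates
    P=np.array([onz(n,q[0],z)[:2] for q in k],np.float32)
                ~~~^^^^^^^^^^
  File "h.py", line 7, in onz
    c,d=ray(n,px);return c+d*(z-c[2])/d[2]
        ~~~^^^^^^
  File "h.py", line 4, in ray
    m=camera_model(n);K,R,t=(np.array(m[k],float) for k in("intrinsics","R","t"))
ValueError: time passes only in moves, steps and waits
```

View pics/c4.png

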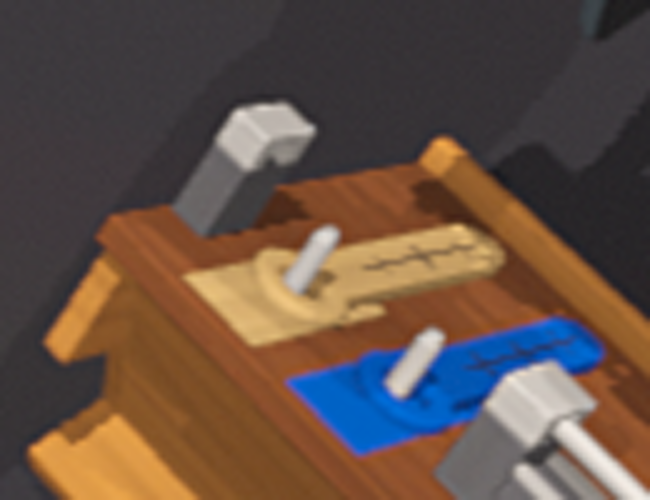

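```bash
cat > fix.py <<'E'
import json
from workcell import *
import numpy as np
json.dump({n:{k:np.array(v).tolist() for k,v in camera_model(n).items() if k in("intrinsics","R","t")} for n in("scene","top")},open("cam.json","w"))
E
python3 fix.py; sed -i 's/^import cv2,numpy as np/import cv2,numpy as np,json\nCAM=json.load(open("\.\/cam.json"))/;s/camera_model(n)/CAM[n]/' h.py
python3 -m crank '[{"grip":0.05,"x":-0.006,"y":-0.033,"z":0,"yaw":0},{"grip":0.05,"x":-0.012,"y":-0.066,"z":0,"yaw":0},{"grip":0.05,"x":-0.018,"y":-0.1,"z":0,"yaw":0},{"grip":0.05,"x":-0.024,"y":-0.132,"z":0,"yaw":0},{"grip":0.05,"x":-0.031,"y":-0.165,"z":0,"yaw":0}]' |grep -E "ee_pos"
python3 -m crank '[{"grip":0.05,"x":-0.006,"y":-0.033,"z":0,"yaw":0},{"grip":0.05,"x":-0.012,"y":-0.066,"z":0,"yaw":0},{"grip":0.05,"x":-0.018,"y":-0.1,"z":0,"yaw":0},{"grip":0.05,"x":-0.024,"y":-0.132,"z":0,"yaw":0.02},{"grip":0.05,"x":-0.031,"y":-0.165,"z":0,"yaw":0.053}]' |grep -E "ee_pos"
python3 -m crank '[{"grip":0.05,"x":-0.006,"y":-0.033,"z":0.02,"yaw":0},{"grip":0.05,"x":-0.012,"y":-0.066,"z":0.05,"yaw":0},{"grip":0.05,"x":-0.018,"y":-0.1,"z":0.08,"yaw":0},{"grip":0.05,"x":-0.024,"y":-0.132,"z":0.11,"yaw":0},{"grip":0.05,"x":-0.025,"y":-0.165,"z":0.135,"yaw":0}]' |grep -E "ee_pos"
python3 -m crank '[{"grip":0.05,"x":0,"y":0,"z":0.02,"yaw":0},{"grip":0.05,"x":0,"y":0,"z":0.04,"yaw":0},{"grip":0.05,"x":0,"y":0,"z":0.04,"yaw":0},{"grip":0.05,"x":0,"y":0,"z":0.04,"yaw":0},{"grip":0.05,"x":0,"y":0,"z":0.04,"yaw":0}]' |grep -E "ee_pos"
python3 to.py 525.8 -374 16 175.8
```

```text
ee_pos: [474.6, -45.6, 233.3]
ee_pos: [502.0, -211.7, 233.1]
ee_pos: [515.1, -370.1, 102.2]
ee_pos: [515.5, -368.9, 65.2]
t19.3 at [ 515.5 -368.9   65.2] yaw 175.8 -> x -0.0106 y -0.0044 z 0.0492 yaw -0.000 F [ 0.1 -0.4 -0.1] w50.3 q6 -122
```

```bash
python3 -m crank '[{"grip":0.05,"x":-0.0106,"y":-0.0044,"z":0.02,"yaw":0},{"grip":0.05,"x":-0.0106,"y":-0.0044,"z":0.04,"yaw":0},{"grip":0.05,"x":-0.0106,"y":-0.0044,"z":0.049,"yaw":0},{"grip":0.05,"x":-0.0106,"y":-0.0044,"z":0.049,"yaw":0},{"grip":0.04,"x":-0.0106,"y":-0.0044,"z":0.049,"yaw":0}]' |grep -E "ee_pos"
python3 -m crank '[{"grip":0.01,"x":0,"y":0,"z":0,"yaw":0},{"grip":0.01,"x":0,"y":0,"z":0,"yaw":0},{"grip":0.01,"x":0,"y":0,"z":0,"yaw":0},{"grip":0.01,"x":0,"y":0,"z":0,"yaw":0},{"grip":0.01,"x":0,"y":0,"z":0,"yaw":0}]' 15
python3 -m crank '[{"grip":0.01,"x":0,"y":0,"z":0,"yaw":0},{"grip":0.01,"x":0,"y":0,"z":-0.04,"yaw":0},{"grip":0.01,"x":0,"y":0,"z":-0.08,"yaw":0},{"grip":0.01,"x":0,"y":0,"z":-0.12,"yaw":0},{"grip":0.01,"x":0,"y":0,"z":-0.16,"yaw":0}]' |grep -E "ee_pos|force"
python3 to.py 470 118 215 178.8
```

```text
ee_pos: [525.5, -373.7, 16.4]
time_s: 20.17
ee_pos: [525.2, -373.8, 16.0]
ee_rot: [-180.0, 0.0, 175.8]
force: [-1.2, -0.5, 2.5]
gripper_width: 22.0
gripper_force: 15.0
ee_pos: [524.5, -373.3, 176.5]
force: [0.3, -0.8, -0.8]
gripper_force: 15.0
t20.6 at [ 524.5 -373.3  176.5] yaw 175.8 -> x 0.0905 y 0.4860 z -0.0385 yaw -0.053 F [ 0.3 -0.8 -0.8] w21.3 q6 -122
```

```bash
python3 -m crank '[{"grip":0.01,"x":0.006,"y":0.032,"z":-0.02,"yaw":0},{"grip":0.01,"x":0.012,"y":0.064,"z":-0.04,"yaw":0},{"grip":0.01,"x":0.018,"y":0.096,"z":-0.04,"yaw":0},{"grip":0.01,"x":0.024,"y":0.13,"z":-0.04,"yaw":0},{"grip":0.01,"x":0.030,"y":0.162,"z":-0.04,"yaw":0}]' |grep -E "ee_pos|width"
python3 -m crank '[{"grip":0.01,"x":0.006,"y":0.032,"z":0,"yaw":0},{"grip":0.01,"x":0.012,"y":0.064,"z":0,"yaw":0},{"grip":0.01,"x":0.018,"y":0.096,"z":0,"yaw":0},{"grip":0.01,"x":0.024,"y":0.13,"z":0,"yaw":0},{"grip":0.01,"x":0.030,"y":0.162,"z":0,"yaw":0}]' |grep -E "ee_pos|width"
python3 -m crank '[{"grip":0.01,"x":0.006,"y":0.032,"z":0,"yaw":0},{"grip":0.01,"x":0.012,"y":0.064,"z":0,"yaw":-0.02},{"grip":0.01,"x":0.018,"y":0.096,"z":0,"yaw":-0.04},{"grip":0.01,"x":0.024,"y":0.13,"z":0,"yaw":-0.053},{"grip":0.01,"x":0.030,"y":0.162,"z":0,"yaw":-0.053}]' |grep -E "ee_pos|width"
python3 -m crank '[{"grip":0.01,"x":0,"y":0,"z":0.02,"yaw":0},{"grip":0.01,"x":0,"y":0,"z":0.04,"yaw":0},{"grip":0.01,"x":0,"y":0,"z":0.046,"yaw":0},{"grip":0.01,"x":0,"y":0,"z":0.046,"yaw":0},{"grip":0.01,"x":0,"y":0,"z":0.046,"yaw":0}]' |grep -E "ee_pos|width"
python3 eye.py 57.6 13 0 blue
```

```text
ee_pos: [506.4, -208.3, 215.5]
gripper_width: 21.8
ee_pos: [488.2, -44.5, 215.1]
gripper_width: 21.9
ee_pos: [470.3, 119.3, 215.2]
gripper_width: 21.8
ee_pos: [471.2, 117.4, 169.5]
gripper_width: 22.0
scene pred [441.3 312.4] found (array([440.9, 311.8]), 91.5)
  at z [528.4 114.9 156.5]
top pred [182.3 236.1] found None
TCP [471.2 117.4 169.5] yaw 178.8 pred eye [528.8 116.2 156.5] t 22.25 w 21.959142674171733
```

```bash
python3 -m crank '[{"grip":0.01,"x":-0.004,"y":0.0031,"z":0.004,"yaw":0},{"grip":0.01,"x":-0.0069,"y":0.0031,"z":0.01,"yaw":0},{"grip":0.01,"x":-0.0069,"y":0.0031,"z":0.0135,"yaw":0},{"grip":0.01,"x":-0.0069,"y":0.0031,"z":0.0135,"yaw":0},{"grip":0.01,"x":-0.0069,"y":0.0031,"z":0.0135,"yaw":0}]' |grep -E "ee_pos|force"
python3 eye.py 57.6 13 0 blue
python3 -m crank '[{"grip":0.01,"x":-0.0014,"y":0,"z":0.002,"yaw":0},{"grip":0.01,"x":-0.0028,"y":0,"z":0.004,"yaw":0},{"grip":0.01,"x":-0.0042,"y":0,"z":0.006,"yaw":0},{"grip":0.01,"x":-0.0056,"y":0,"z":0.008,"yaw":0},{"grip":0.01,"x":-0.007,"y":0,"z":0.010,"yaw":0}]' |grep -E "ee_pos|force"
python3 -m crank '[{"grip":0.01,"x":-0.0007,"y":0,"z":0.001,"yaw":0},{"grip":0.01,"x":-0.0014,"y":0,"z":0.002,"yaw":0},{"grip":0.01,"x":-0.0014,"y":0,"z":0.002,"yaw":0},{"grip":0.01,"x":-0.0014,"y":0,"z":0.002,"yaw":0},{"grip":0.01,"x":-0.0014,"y":0,"z":0.002,"yaw":0}]' |grep -E "ee_pos|force"
python3 eye.py 57.6 13 0 blue
```

```text
ee_pos: [477.7, 120.5, 155.4]
force: [0.6, -0.5, 0.2]
gripper_force: 15.0
scene pred [438.4 320.4] found (array([438. , 319.9]), 89.0)
  at z [535.2 118.1 142.4]
top pred [182.6 234.4] found None
TCP [477.7 120.5 155.4] yaw 178.8 pred eye [535.3 119.3 142.4] t 22.7667 w 21.666566570124544
ee_pos: [485.1, 120.5, 145.6]
force: [-0.2, 0.3, -0.3]
gripper_force: 15.0
ee_pos: [486.4, 120.4, 143.9]
force: [-0.1, -0.1, -0.3]
gripper_force: 15.0
scene pred [433.6 326.9] found (array([433.4, 325.3]), 82.5)
  at z [542.1 116.9 130.9]
top pred [184.1 231.4] found None
TCP [486.4 120.4 143.9] yaw 178.8 pred eye [544.  119.2 130.9] t 23.7 w 21.659148902115646
```

```bash
python3 -m crank '[{"grip":0.01,"x":-0.0010,"y":0,"z":0.003,"yaw":0},{"grip":0.01,"x":-0.002,"y":0,"z":0.008,"yaw":0},{"grip":0.01,"x":-0.003,"y":0,"z":0.013,"yaw":0},{"grip":0.01,"x":-0.005,"y":0,"z":0.018,"yaw":0},{"grip":0.01,"x":-0.006,"y":0,"z":0.022,"yaw":0}]' 5 |grep -E "ee_pos|force"
python3 -m crank '[{"grip":0.01,"x":-0.0010,"y":0,"z":0.002,"yaw":0},{"grip":0.01,"x":-0.002,"y":0,"z":0.003,"yaw":0},{"grip":0.036,"x":-0.002,"y":0,"z":0.003,"yaw":0},{"grip":0.036,"x":-0.002,"y":0,"z":0.003,"yaw":0},{"grip":0.036,"x":-0.002,"y":0,"z":0.003,"yaw":0}]' |grep -E "ee_pos|force"
python3 -m crank '[{"grip":0.036,"x":0,"y":0,"z":-0.02,"yaw":0},{"grip":0.036,"x":0,"y":0,"z":-0.06,"yaw":0},{"grip":0.036,"x":0,"y":0,"z":-0.10,"yaw":0},{"grip":0.036,"x":0.02,"y":0,"z":-0.12,"yaw":0},{"grip":0.036,"x":0.05,"y":0,"z":-0.12,"yaw":0}]' |grep -E "ee_pos|force"
python3 eye.py 55.5 15 0 wood | tail -1
python3 - <<'E'
from h import *
f=cv2.imread("pics/eye_scene.png");cv2.imwrite("pics/c5.png",cv2.resize(f[255:355,350:480],None,fx=5,fy=5,interpolation=cv2.INTER_CUBIC))
for n in("scene","top"):
  f=cv2.imread(f"pics/eye_{n}.png")[:,:,::-1].copy()
  for p in plates(n,f):print(n,p)
E
python3 to.py 631.1 -182.7 60 184.2
```

```text
ee_pos: [492.3, 120.2, 120.9]
force: [0.6, 0.3, -0.2]
gripper_force: 5.0
ee_pos: [494.7, 120.3, 119.0]
force: [0.1, -0.6, -0.8]
gripper_force: 0.0
ee_pos: [448.7, 122.1, 244.1]
force: [-0.2, 1.0, -0.1]
gripper_force: 0.0
TCP [448.7 122.1 244.1] yaw 178.8 pred eye [504.2 120.9 229.1] t 25.05 w 36.08307033499838
scene ('wood', [473.79998779296875, 34.70000076293945], 155.1, [445.2, 44.5], (123, 41), [418.0, 311.0])
scene ('wood', [630.7999877929688, -183.8000030517578], 4.7, [688.3, -179.3], (150, 37), [286.0, 281.0])
scene ('wood', [600.4000244140625, -295.70001220703125], 8.4, [657.4, -287.6], (152, 37), [268.0, 240.0])
scene ('wood', [358.6000061035156, -287.6000061035156], -1.0, [416.6, -289.1], (151, 37), [356.0, 192.0])
scene ('wood', [552.5, -551.4000244140625], 164.4, [544.5, -561.7], (102, 82), [224.0, 167.0])
scene ('wood', [-451.20001220703125, -335.6000061035156], 102.4, [-465.4, -295.2], (214, 54), [562.0, 61.0])
top ('wood', [358.3999938964844, -285.5], -2.0, [415.5, -287.4], (150, 33), [382.0, 317.0])
top ('wood', [533.9000244140625, 88.80000305175781], 6.1, [572.7, 96.2], (185, 42), [212.0, 246.0])
top ('wood', [600.5, -293.8999938964844], 7.5, [657.0, -286.0], (149, 36), [378.0, 210.0])
top ('wood', [631.4000244140625, -181.89999389648438], 4.2, [687.4, -178.1], (149, 35), [330.0, 203.0])
top ('wood', [726.5, -726.7000122070312], 104.9, [685.9, -730.4], (131, 106), [559.0, 149.0])
top ('blue', [580.7000122070312, 149.6999969482422], -173.1, [572.9, 152.9], (92, 42), [185.0, 228.0])
top ('blue', [788.2999877929688, 552.2999877929688], -158.9, [747.6, 581.7], (123, 104), [16.0, 152.0])
t25.1 at [441.3 121.2 240.3] yaw 178.8 -> x -0.1958 y -0.3000 z 0.1803 yaw -0.093 F [ 0.3  0.1 -0.8] w36.2 q6 -75
```

View pics/c5.png

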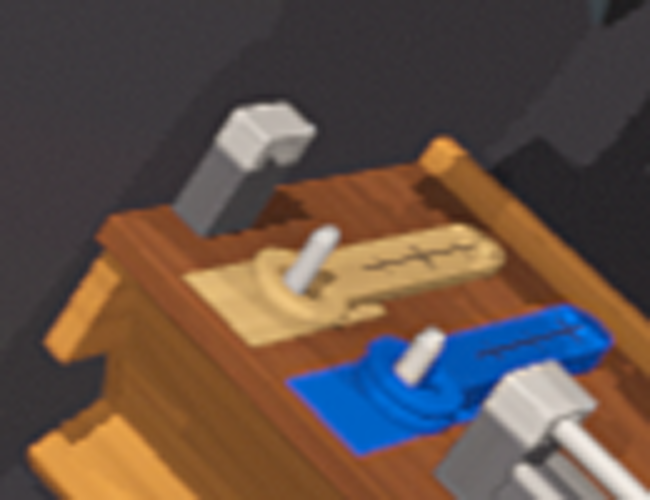

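```bash
python3 -m crank '[{"grip":0.05,"x":-0.02,"y":-0.03,"z":0,"yaw":0},{"grip":0.05,"x":-0.04,"y":-0.06,"z":0,"yaw":0},{"grip":0.05,"x":-0.06,"y":-0.09,"z":0,"yaw":0},{"grip":0.05,"x":-0.08,"y":-0.12,"z":0,"yaw":0},{"grip":0.05,"x":-0.098,"y":-0.15,"z":0,"yaw":0}]' |grep -E "ee_pos"
python3 -m crank '[{"grip":0.05,"x":-0.02,"y":-0.03,"z":0,"yaw":0},{"grip":0.05,"x":-0.04,"y":-0.06,"z":0,"yaw":-0.02},{"grip":0.05,"x":-0.06,"y":-0.09,"z":0.02,"yaw":-0.04},{"grip":0.05,"x":-0.08,"y":-0.12,"z":0.05,"yaw":-0.07},{"grip":0.05,"x":-0.098,"y":-0.15,"z":0.08,"yaw":-0.098}]' |grep -E "ee_pos"
python3 -m crank '[{"grip":0.05,"x":0,"y":0,"z":0.04,"yaw":0},{"grip":0.05,"x":0,"y":0,"z":0.08,"yaw":0},{"grip":0.05,"x":0,"y":0,"z":0.1,"yaw":0},{"grip":0.05,"x":0,"y":0,"z":0.1,"yaw":0},{"grip":0.05,"x":0,"y":0,"z":0.1,"yaw":0}]' |grep -E "ee_pos"
python3 to.py 631.1 -182.9 16 184.4
```

```text
ee_pos: [540.5, -32.4, 238.6]
ee_pos: [632.1, -178.4, 164.4]
ee_pos: [630.2, -176.4, 63.9]
t26.4 at [ 630.2 -176.4   63.9] yaw -175.6 -> x -0.0004 y -0.0065 z 0.0479 yaw 0.000 F [-0.1 -0.5  0.5] w50.0 q6 -111
```

```bash
python3 -m crank '[{"grip":0.05,"x":0,"y":-0.0065,"z":0.02,"yaw":0},{"grip":0.05,"x":0,"y":-0.0065,"z":0.04,"yaw":0},{"grip":0.05,"x":0,"y":-0.0065,"z":0.0475,"yaw":0},{"grip":0.05,"x":0,"y":-0.0065,"z":0.0475,"yaw":0},{"grip":0.04,"x":0,"y":-0.0065,"z":0.0475,"yaw":0}]' |grep -E "ee_pos"
python3 -m crank '[{"grip":0.01,"x":0,"y":0,"z":0,"yaw":0},{"grip":0.01,"x":0,"y":0,"z":0,"yaw":0},{"grip":0.01,"x":0,"y":0,"z":0,"yaw":0},{"grip":0.01,"x":0,"y":0,"z":0,"yaw":0},{"grip":0.01,"x":0,"y":0,"z":0,"yaw":0}]' 15
python3 -m crank '[{"grip":0.01,"x":0,"y":0,"z":-0.04,"yaw":0},{"grip":0.01,"x":0,"y":0,"z":-0.08,"yaw":0},{"grip":0.01,"x":0,"y":0,"z":-0.12,"yaw":0},{"grip":0.01,"x":0,"y":0,"z":-0.16,"yaw":0},{"grip":0.01,"x":0,"y":0,"z":-0.2,"yaw":0}]' |grep -E "ee_pos|force"
python3 to.py 470 68 215 178.8
```

```text
ee_pos: [632.0, -183.0, 19.2]
time_s: 27.23
ee_pos: [631.5, -182.9, 18.6]
ee_rot: [-180.0, 0.1, -175.6]
force: [-0.6, 0.2, 4.9]
gripper_width: 21.3
gripper_force: 15.0
ee_pos: [630.4, -182.7, 219.5]
force: [1.0, -0.8, -0.1]
gripper_force: 15.0
t27.6 at [ 630.4 -182.7  219.5] yaw -175.6 -> x 0.1406 y 0.2623 z 0.0045 yaw 0.098 F [ 1.  -0.8 -0.1] w21.2 q6 -112
```

```bash
python3 -m crank '[{"grip":0.01,"x":0.015,"y":0.027,"z":0,"yaw":0.02},{"grip":0.01,"x":0.03,"y":0.054,"z":0,"yaw":0.04},{"grip":0.01,"x":0.044,"y":0.08,"z":0,"yaw":0.06},{"grip":0.01,"x":0.058,"y":0.106,"z":0,"yaw":0.08},{"grip":0.01,"x":0.07,"y":0.13,"z":0,"yaw":0.098}]' |grep -E "ee_pos|width"
python3 to.py 470 68 215 178.8
```

```text
ee_pos: [549.6, -57.4, 217.6]
gripper_width: 21.4
t28.1 at [549.6 -57.4 217.6] yaw 178.7 -> x 0.0824 y 0.1236 z 0.0026 yaw -0.001 F [ 0.7 -0.1 -0.1] w21.4 q6 -96
```

```bash
python3 -m crank '[{"grip":0.01,"x":0.02,"y":0.03,"z":0,"yaw":0},{"grip":0.01,"x":0.04,"y":0.06,"z":0,"yaw":0},{"grip":0.01,"x":0.06,"y":0.09,"z":0,"yaw":0},{"grip":0.01,"x":0.078,"y":0.117,"z":0,"yaw":0},{"grip":0.01,"x":0.081,"y":0.124,"z":0.01,"yaw":0}]' |grep -E "ee_pos|width"
python3 -m crank '[{"grip":0.01,"x":0,"y":0,"z":0.02,"yaw":0},{"grip":0.01,"x":0,"y":0,"z":0.034,"yaw":0},{"grip":0.01,"x":0,"y":0,"z":0.034,"yaw":0},{"grip":0.01,"x":0,"y":0,"z":0.034,"yaw":0},{"grip":0.01,"x":0,"y":0,"z":0.034,"yaw":0}]' |grep -E "ee_pos|width"
python3 eye.py 56.6 15.6 0 wood
```

```text
ee_pos: [470.6, 70.1, 209.1]
gripper_width: 21.4
ee_pos: [473.3, 67.0, 174.3]
gripper_width: 21.4
scene pred [419.1 291.7] found (array([418.9, 290.8]), 72.0)
  at z [528.9  64.3 158.7]
top pred [207.4 234. ] found None
TCP [473.3  67.  174.3] yaw 178.8 pred eye [529.9  65.8 158.7] t 28.9 w 21.41671949134369
```

```bash
python3 -m crank '[{"grip":0.01,"x":-0.0054,"y":0.0037,"z":0.003,"yaw":0},{"grip":0.01,"x":-0.0054,"y":0.0037,"z":0.009,"yaw":0},{"grip":0.01,"x":-0.0054,"y":0.0037,"z":0.0157,"yaw":0},{"grip":0.01,"x":-0.0054,"y":0.0037,"z":0.0157,"yaw":0},{"grip":0.01,"x":-0.0054,"y":0.0037,"z":0.0157,"yaw":0}]' |grep -E "ee_pos|force"
python3 eye.py 56.6 15.6 0 wood
python3 -m crank '[{"grip":0.01,"x":-0.0014,"y":0,"z":0.002,"yaw":0},{"grip":0.01,"x":-0.0028,"y":0,"z":0.004,"yaw":0},{"grip":0.01,"x":-0.0042,"y":0,"z":0.006,"yaw":0},{"grip":0.01,"x":-0.0056,"y":0,"z":0.008,"yaw":0},{"grip":0.01,"x":-0.007,"y":0,"z":0.010,"yaw":0}]' |grep -E "ee_pos|force"
python3 -m crank '[{"grip":0.01,"x":-0.0007,"y":0,"z":0.001,"yaw":0},{"grip":0.01,"x":-0.0014,"y":0,"z":0.002,"yaw":0},{"grip":0.01,"x":-0.0014,"y":0,"z":0.002,"yaw":0},{"grip":0.01,"x":-0.0014,"y":0,"z":0.002,"yaw":0},{"grip":0.01,"x":-0.0014,"y":0,"z":0.002,"yaw":0}]' |grep -E "ee_pos|force"
python3 eye.py 56.6 15.6 0 wood
```

```text
ee_pos: [477.6, 70.6, 157.1]
force: [-0.1, 0.0, -0.1]
gripper_force: 15.0
scene pred [417.5 300.2] found (array([417.4, 299.3]), 73.0)
  at z [533.1  68.1 141.5]
top pred [207.5 233.8] found None
TCP [477.6  70.6 157.1] yaw 178.8 pred eye [534.2  69.4 141.5] t 29.4167 w 20.950800097944793
ee_pos: [485.3, 70.5, 147.7]
force: [0.0, 0.3, -0.1]
gripper_force: 15.0
ee_pos: [486.6, 70.5, 145.9]
force: [1.3, 0.7, -0.3]
gripper_force: 15.0
scene pred [412.8 306.5] found (array([412.9, 305.2]), 79.5)
  at z [541.2  67.5 130.3]
top pred [208.7 230.7] found None
TCP [486.6  70.5 145.9] yaw 178.8 pred eye [543.2  69.3 130.3] t 30.35 w 21.272774674296
```

```bash
python3 -m crank '[{"grip":0.01,"x":-0.0010,"y":0,"z":0.003,"yaw":0},{"grip":0.01,"x":-0.002,"y":0,"z":0.008,"yaw":0},{"grip":0.01,"x":-0.003,"y":0,"z":0.013,"yaw":0},{"grip":0.01,"x":-0.005,"y":0,"z":0.018,"yaw":0},{"grip":0.01,"x":-0.006,"y":0,"z":0.022,"yaw":0}]' 5 |grep -E "ee_pos|force"
python3 -m crank '[{"grip":0.01,"x":-0.0010,"y":0,"z":0.002,"yaw":0},{"grip":0.01,"x":-0.002,"y":0,"z":0.003,"yaw":0},{"grip":0.036,"x":-0.002,"y":0,"z":0.003,"yaw":0},{"grip":0.036,"x":-0.002,"y":0,"z":0.003,"yaw":0},{"grip":0.036,"x":-0.002,"y":0,"z":0.003,"yaw":0}]' |grep -E "ee_pos|force"
python3 -m crank '[{"grip":0.036,"x":0,"y":0,"z":-0.02,"yaw":0},{"grip":0.036,"x":0,"y":0,"z":-0.06,"yaw":0},{"grip":0.036,"x":0,"y":0,"z":-0.10,"yaw":0},{"grip":0.036,"x":0.02,"y":0,"z":-0.12,"yaw":0},{"grip":0.036,"x":0.05,"y":0,"z":-0.12,"yaw":0}]' |grep -E "ee_pos|force"
python3 eye.py 55.5 15 0 wood | tail -1
cat > hung.py <<'E'
# wood stack check: top face head hole / outline extents predicted for a flat stack of n vs mask pixels, scene view
import sys
from h import *
n=int(sys.argv[1]);foot=np.array([554.,67.5,115]) if sys.argv[2]=="wood" else np.array([555.,117.5,115])
f=cv2.imread("pics/eye_scene.png")[:,:,::-1].copy();m=masks(f)[sys.argv[2]]
a,b=np.radians(35),np.radians(-1.2);X=np.array([np.cos(a)*np.cos(b),np.cos(a)*np.sin(b),np.sin(a)]);Y=np.array([-np.sin(b),np.cos(b),0]);Z=np.cross(X,Y)
for k in range(1,n+2):
  P=lambda u,v:proj("scene",foot+X*(u-5)+Y*v+Z*6*k).astype(np.float32)
  poly=np.array([P(u,v) for u,v in((-20,-11),(-20,11),(-120,11),(-120,-11))]);z=np.zeros_like(m);cv2.fillPoly(z,[poly.astype(np.int32)],255)
  print(k,"fill",round(cv2.mean(m,z)[0]/255,3),"tail tip",P(-132,0).round(1))
z=np.zeros_like(m);z[290:345,395:480]=m[290:345,395:480];ys,xs=np.nonzero(z);i=xs.argmax();print("rightmost",xs[i],ys[i],"top row at cols",{c:int(np.nonzero(z[:,c])[0].min()) for c in range(420,450,5) if z[:,c].any()})
E
python3 hung.py 2 wood
python3 - <<'E'
from h import *
f=cv2.imread("pics/eye_scene.png")[:,:,::-1].copy()
for p in plates("scene",f):print(p)
E
python3 to.py 600.5 -294.8 60 188
```

```text
ee_pos: [492.6, 70.3, 123.0]
force: [-0.2, -0.5, 0.4]
gripper_force: 5.0
ee_pos: [494.8, 70.3, 121.1]
force: [-0.9, -0.2, -0.5]
gripper_force: 0.0
ee_pos: [448.9, 71.8, 246.1]
force: [1.1, 0.4, 0.4]
gripper_force: 0.0
TCP [448.9  71.8 246.1] yaw 178.8 pred eye [504.4  70.6 231.1] t 31.7 w 36.032832747551964
1 fill 0.808 tail tip [447.9 303. ]
2 fill 0.857 tail tip [449.6 300.6]
3 fill 0.642 tail tip [451.4 298.2]
rightmost 471 319 top row at cols {420: 302, 425: 301, 430: 300, 435: 299, 440: 298, 445: 298}
('wood', [469.20001220703125, 33.400001525878906], 157.5, [436.5, 44.0], (131, 45), [419.0, 309.0])
('wood', [600.4000244140625, -295.70001220703125], 8.4, [657.4, -287.6], (152, 37), [268.0, 240.0])
('wood', [358.6000061035156, -287.6000061035156], -1.0, [416.6, -289.1], (151, 37), [356.0, 192.0])
('wood', [550.7999877929688, -556.5], -0.3, [553.3, -541.1], (105, 83), [226.0, 165.0])
t31.8 at [441.5  71.3 242.2] yaw 178.8 -> x -0.1665 y -0.3628 z 0.1822 yaw -0.160 F [ 0.3 -0.3 -0.3] w36.0 q6 -81
```

```bash
python3 -m crank '[{"grip":0.05,"x":-0.016,"y":-0.036,"z":0,"yaw":0},{"grip":0.05,"x":-0.033,"y":-0.072,"z":0,"yaw":0},{"grip":0.05,"x":-0.05,"y":-0.108,"z":0,"yaw":0},{"grip":0.05,"x":-0.066,"y":-0.144,"z":0,"yaw":0},{"grip":0.05,"x":-0.083,"y":-0.18,"z":0,"yaw":0}]' |grep -E "ee_pos"
python3 -m crank '[{"grip":0.05,"x":-0.016,"y":-0.036,"z":0,"yaw":-0.02},{"grip":0.05,"x":-0.033,"y":-0.072,"z":0,"yaw":-0.05},{"grip":0.05,"x":-0.05,"y":-0.108,"z":0,"yaw":-0.08},{"grip":0.05,"x":-0.066,"y":-0.144,"z":0.01,"yaw":-0.12},{"grip":0.05,"x":-0.083,"y":-0.18,"z":0.02,"yaw":-0.16}]' |grep -E "ee_pos"
python3 -m crank '[{"grip":0.05,"x":0,"y":0,"z":0.04,"yaw":0},{"grip":0.05,"x":0,"y":0,"z":0.08,"yaw":0},{"grip":0.05,"x":0,"y":0,"z":0.12,"yaw":0},{"grip":0.05,"x":0,"y":0,"z":0.155,"yaw":0},{"grip":0.05,"x":0,"y":0,"z":0.155,"yaw":0}]' |grep -E "ee_pos"
python3 -m crank '[{"grip":0.05,"x":0,"y":0,"z":0,"yaw":0},{"grip":0.05,"x":0,"y":0,"z":0,"yaw":0},{"grip":0.05,"x":0,"y":0,"z":0,"yaw":0},{"grip":0.05,"x":0,"y":0,"z":0,"yaw":0},{"grip":0.05,"x":0,"y":0,"z":0,"yaw":0}]' |grep -E "ee_pos"
python3 to.py 600.5 -294.9 15.5 188
```

```text
ee_pos: [524.5, -112.3, 240.7]
ee_pos: [604.0, -294.4, 220.7]
ee_pos: [598.3, -289.9, 57.2]
ee_pos: [604.1, -292.5, 68.2]
t33.5 at [ 604.1 -292.5   68.2] yaw -172.0 -> x 0.0039 y -0.0019 z 0.0527 yaw -0.000 F [-0.4 -0.2  0.2] w49.8 q6 -125
```

```bash
python3 -m crank '[{"grip":0.05,"x":0.0039,"y":-0.0019,"z":0.02,"yaw":0},{"grip":0.05,"x":0.0039,"y":-0.0019,"z":0.04,"yaw":0},{"grip":0.05,"x":0.0039,"y":-0.0019,"z":0.0525,"yaw":0},{"grip":0.05,"x":0.0039,"y":-0.0019,"z":0.0525,"yaw":0},{"grip":0.04,"x":0.0039,"y":-0.0019,"z":0.0525,"yaw":0}]' |grep -E "ee_pos"
python3 -m crank '[{"grip":0.01,"x":0,"y":0,"z":0,"yaw":0},{"grip":0.01,"x":0,"y":0,"z":0,"yaw":0},{"grip":0.01,"x":0,"y":0,"z":0,"yaw":0},{"grip":0.01,"x":0,"y":0,"z":0,"yaw":0},{"grip":0.01,"x":0,"y":0,"z":0,"yaw":0}]' 15
python3 -m crank '[{"grip":0.01,"x":0,"y":0,"z":-0.04,"yaw":0},{"grip":0.01,"x":0,"y":0,"z":-0.08,"yaw":0},{"grip":0.01,"x":0,"y":0,"z":-0.12,"yaw":0},{"grip":0.01,"x":0,"y":0,"z":-0.16,"yaw":0},{"grip":0.01,"x":0,"y":0,"z":-0.2,"yaw":0}]' |grep -E "ee_pos|force"
python3 to.py 470 68 215 178.8
```

```text
ee_pos: [600.1, -294.7, 14.4]
time_s: 34.3
ee_pos: [600.1, -294.5, 14.3]
ee_rot: [-180.0, 0.1, -172.0]
force: [-0.2, 1.8, 5.9]
gripper_width: 21.7
gripper_force: 16.1
ee_pos: [599.0, -294.4, 214.9]
force: [0.6, -0.5, -0.7]
gripper_force: 15.0
t34.7 at [ 599.  -294.4  214.9] yaw -172.0 -> x 0.0774 y 0.3768 z -0.0001 yaw 0.160 F [ 0.6 -0.5 -0.7] w21.7 q6 -125
```

```bash
python3 -m crank '[{"grip":0.01,"x":0.008,"y":0.037,"z":0,"yaw":0},{"grip":0.01,"x":0.016,"y":0.075,"z":0,"yaw":0},{"grip":0.01,"x":0.024,"y":0.113,"z":0,"yaw":0},{"grip":0.01,"x":0.032,"y":0.15,"z":0,"yaw":0},{"grip":0.01,"x":0.039,"y":0.188,"z":0,"yaw":0}]' |grep -E "ee_pos|width"
python3 -m crank '[{"grip":0.01,"x":0.008,"y":0.037,"z":0,"yaw":0.03},{"grip":0.01,"x":0.016,"y":0.075,"z":0,"yaw":0.06},{"grip":0.01,"x":0.024,"y":0.113,"z":0,"yaw":0.09},{"grip":0.01,"x":0.032,"y":0.15,"z":0,"yaw":0.12},{"grip":0.01,"x":0.037,"y":0.188,"z":0,"yaw":0.16}]' |grep -E "ee_pos|width"
python3 -m crank '[{"grip":0.01,"x":0,"y":0,"z":0.02,"yaw":0},{"grip":0.01,"x":0,"y":0,"z":0.035,"yaw":0},{"grip":0.01,"x":0,"y":0,"z":0.045,"yaw":0},{"grip":0.01,"x":0,"y":0,"z":0.045,"yaw":0},{"grip":0.01,"x":0,"y":0,"z":0.045,"yaw":0}]' |grep -E "ee_pos|width"
python3 eye.py 57.4 11.3 0 wood
```

```text
ee_pos: [533.6, -112.5, 213.1]
gripper_width: 21.8
ee_pos: [470.6, 68.6, 213.2]
gripper_width: 21.9
ee_pos: [472.0, 67.0, 168.1]
gripper_width: 21.8
scene pred [419.2 292.2] found (array([419.2, 291.4]), 72.5)
  at z [528.3  64.6 156.8]
top pred [207.6 234.5] found None
TCP [472.   67.  168.1] yaw 178.8 pred eye [529.4  65.8 156.8] t 35.9667 w 21.770717822398744
```

```bash
python3 -m crank '[{"grip":0.01,"x":-0.006,"y":0.0034,"z":0.003,"yaw":0},{"grip":0.01,"x":-0.006,"y":0.0034,"z":0.009,"yaw":0},{"grip":0.01,"x":-0.006,"y":0.0034,"z":0.0138,"yaw":0},{"grip":0.01,"x":-0.006,"y":0.0034,"z":0.0138,"yaw":0},{"grip":0.01,"x":-0.006,"y":0.0034,"z":0.0138,"yaw":0}]' |grep -E "ee_pos|force"
python3 eye.py 57.4 11.3 0 wood
python3 -m crank '[{"grip":0.01,"x":-0.0014,"y":0,"z":0.002,"yaw":0},{"grip":0.01,"x":-0.0028,"y":0,"z":0.004,"yaw":0},{"grip":0.01,"x":-0.0042,"y":0,"z":0.006,"yaw":0},{"grip":0.01,"x":-0.0049,"y":0,"z":0.007,"yaw":0},{"grip":0.01,"x":-0.0049,"y":0,"z":0.007,"yaw":0}]' |grep -E "ee_pos|force"
python3 eye.py 57.4 11.3 0 wood
```

```text
ee_pos: [477.7, 70.5, 154.1]
force: [-0.8, -0.3, -0.1]
gripper_force: 15.0
scene pred [417.2 300. ] found (array([417. , 299.1]), 70.5)
  at z [534.1  67.9 142.8]
top pred [207.4 233.2] found None
TCP [477.7  70.5 154.1] yaw 178.8 pred eye [535.1  69.3 142.8] t 36.4833 w 21.95240448425838
ee_pos: [483.0, 70.5, 147.3]
force: [-0.1, 0.4, -0.2]
gripper_force: 15.0
scene pred [414.4 303.9] found (array([414., 303.]), 64.0)
  at z [539.7  67.7 136. ]
top pred [208.1 231.4] found None
TCP [483.   70.5 147.3] yaw 178.8 pred eye [540.4  69.3 136. ] t 37.0 w 21.565732841299795
```

```bash
python3 -m crank '[{"grip":0.01,"x":-0.0015,"y":0,"z":0.003,"yaw":0},{"grip":0.01,"x":-0.003,"y":0,"z":0.008,"yaw":0},{"grip":0.01,"x":-0.004,"y":0,"z":0.013,"yaw":0},{"grip":0.01,"x":-0.005,"y":0,"z":0.018,"yaw":0},{"grip":0.01,"x":-0.006,"y":0,"z":0.022,"yaw":0}]' 5 |grep -E "ee_pos|force"
python3 -m crank '[{"grip":0.01,"x":-0.0010,"y":0,"z":0.002,"yaw":0},{"grip":0.01,"x":-0.002,"y":0,"z":0.003,"yaw":0},{"grip":0.036,"x":-0.002,"y":0,"z":0.003,"yaw":0},{"grip":0.036,"x":-0.002,"y":0,"z":0.003,"yaw":0},{"grip":0.036,"x":-0.002,"y":0,"z":0.003,"yaw":0}]' |grep -E "ee_pos|force"
python3 -m crank '[{"grip":0.036,"x":0,"y":0,"z":-0.02,"yaw":0},{"grip":0.036,"x":0,"y":0,"z":-0.06,"yaw":0},{"grip":0.036,"x":0,"y":0,"z":-0.10,"yaw":0},{"grip":0.036,"x":0.02,"y":0,"z":-0.12,"yaw":0},{"grip":0.036,"x":0.05,"y":0,"z":-0.12,"yaw":0}]' |grep -E "ee_pos|force"
python3 eye.py 55.5 15 0 wood | tail -1
python3 hung.py 3 wood
python3 - <<'E'
from h import *
f=cv2.imread("pics/eye_scene.png");cv2.imwrite("pics/c6.png",cv2.resize(f[255:355,350:480],None,fx=5,fy=5,interpolation=cv2.INTER_CUBIC))
f=f[:,:,::-1].copy()
for p in plates("scene",f):print(p)
E
python3 to.py 358.5 -286.6 60 178.5
```

```text
ee_pos: [488.9, 70.4, 124.8]
force: [-0.9, 0.1, 0.6]
gripper_force: 5.0
ee_pos: [491.2, 70.4, 122.8]
force: [-0.3, 0.0, -0.4]
gripper_force: 0.0
ee_pos: [445.3, 71.8, 247.7]
force: [-0.4, 0.2, 0.5]
gripper_force: 0.0
TCP [445.3  71.8 247.7] yaw 178.8 pred eye [500.8  70.6 232.7] t 38.35 w 35.513964535087
1 fill 0.673 tail tip [447.9 303. ]
2 fill 0.808 tail tip [449.6 300.6]
3 fill 0.862 tail tip [451.4 298.2]
4 fill 0.664 tail tip [453.1 295.9]
rightmost 454 300 top row at cols {420: 300, 425: 299, 430: 298, 435: 297, 440: 296, 445: 295}
('wood', [465.5, 32.400001525878906], 160.4, [447.2, 34.1], (137, 49), [420.0, 308.0])
('wood', [397.20001220703125, -258.6000061035156], -0.4, [454.8, -258.8], (152, 37), [351.0, 207.0])
('wood', [555.7999877929688, -554.2999877929688], 128.7, [540.9, -556.8], (103, 82), [227.0, 166.0])
t38.5 at [437.9  71.3 243.9] yaw 178.8 -> x 0.0721 y -0.3595 z 0.1839 yaw 0.006 F [-1.2 -0.2 -0.2] w35.6 q6 -81
```

View pics/c6.png

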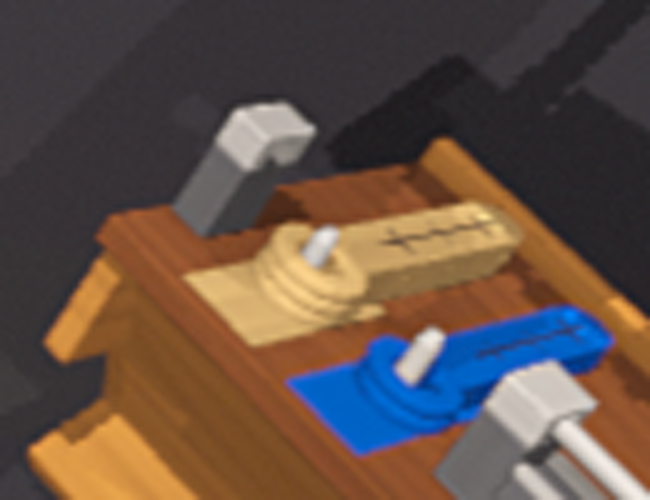

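```bash
python3 -m crank '[{"grip":0.05,"x":0.003,"y":-0.033,"z":0,"yaw":0},{"grip":0.05,"x":0.006,"y":-0.066,"z":0,"yaw":0},{"grip":0.05,"x":0.01,"y":-0.1,"z":0,"yaw":0},{"grip":0.05,"x":0.014,"y":-0.132,"z":0,"yaw":0},{"grip":0.05,"x":0.017,"y":-0.165,"z":0,"yaw":0}]' |grep -E "ee_pos"
python3 - <<'E'
from h import *
for n in("scene","top"):
  for p in plates(n,grab_frame(n)):
    if p[0]=="wood" and -350<p[1][1]<-150:print(n,p)
E
python3 -m crank '[{"grip":0.05,"x":0.003,"y":-0.033,"z":0.02,"yaw":0},{"grip":0.05,"x":0.006,"y":-0.066,"z":0.05,"yaw":0},{"grip":0.05,"x":0.01,"y":-0.1,"z":0.08,"yaw":0},{"grip":0.05,"x":0.014,"y":-0.132,"z":0.11,"yaw":0},{"grip":0.05,"x":0.017,"y":-0.165,"z":0.145,"yaw":0}]' |grep -E "ee_pos"
python3 -m crank '[{"grip":0.05,"x":0,"y":0,"z":0.02,"yaw":0},{"grip":0.05,"x":0,"y":0,"z":0.03,"yaw":0},{"grip":0.05,"x":0,"y":0,"z":0.03,"yaw":0},{"grip":0.05,"x":0,"y":0,"z":0.03,"yaw":0},{"grip":0.05,"x":0,"y":0,"z":0.03,"yaw":0}]' |grep -E "ee_pos"
python3 to.py 397 -257.7 15.5 179
```

```text
ee_pos: [420.3, -94.6, 242.5]
scene ('wood', [397.20001220703125, -258.6000061035156], -0.5, [454.8, -258.8], (152, 37), [351.0, 207.0])
top ('wood', [398.1000061035156, -256.3999938964844], -1.3, [454.4, -257.7], (150, 36), [368.0, 300.0])
ee_pos: [401.8, -248.1, 107.9]
ee_pos: [402.4, -246.9, 79.6]
t39.8 at [ 402.4 -246.9   79.6] yaw 178.9 -> x 0.0052 y -0.0110 z 0.0641 yaw -0.003 F [ 0.3 -1.   0.6] w50.0 q6 -122
```

```bash
python3 -m crank '[{"grip":0.05,"x":0.0046,"y":-0.0107,"z":0.02,"yaw":0},{"grip":0.05,"x":0.0046,"y":-0.0107,"z":0.045,"yaw":0},{"grip":0.05,"x":0.0046,"y":-0.0107,"z":0.06,"yaw":0},{"grip":0.05,"x":0.0046,"y":-0.0107,"z":0.0635,"yaw":0},{"grip":0.04,"x":0.0046,"y":-0.0107,"z":0.0635,"yaw":0}]' |grep -E "ee_pos"
python3 -m crank '[{"grip":0.01,"x":0,"y":0,"z":0,"yaw":0},{"grip":0.01,"x":0,"y":0,"z":0,"yaw":0},{"grip":0.01,"x":0,"y":0,"z":0,"yaw":0},{"grip":0.01,"x":0,"y":0,"z":0,"yaw":0},{"grip":0.01,"x":0,"y":0,"z":0,"yaw":0}]' 15
python3 -m crank '[{"grip":0.01,"x":0,"y":0,"z":-0.04,"yaw":0},{"grip":0.01,"x":0,"y":0,"z":-0.08,"yaw":0},{"grip":0.01,"x":0,"y":0,"z":-0.12,"yaw":0},{"grip":0.01,"x":0,"y":0,"z":-0.16,"yaw":0},{"grip":0.01,"x":0,"y":0,"z":-0.2,"yaw":0}]' |grep -E "ee_pos|force"
python3 to.py 430 200 215 178.8
```

```text
ee_pos: [397.0, -257.2, 15.6]
time_s: 40.63
ee_pos: [397.3, -257.9, 16.4]
ee_rot: [-179.9, 0.1, 178.8]
force: [0.9, 0.4, 7.8]
gripper_width: 21.9
gripper_force: 15.0
ee_pos: [396.0, -257.2, 217.5]
force: [0.9, -0.6, -1.5]
gripper_force: 15.0
t41.0 at [ 396.  -257.2  217.5] yaw 178.8 -> x -0.0245 y 0.4578 z 0.0025 yaw 0.000 F [ 0.9 -0.6 -1.5] w21.5 q6 -123
```

```bash
python3 -m crank '[{"grip":0.01,"x":-0.002,"y":0.03,"z":0,"yaw":0},{"grip":0.01,"x":-0.004,"y":0.06,"z":0,"yaw":0},{"grip":0.01,"x":-0.006,"y":0.09,"z":0,"yaw":0},{"grip":0.01,"x":-0.008,"y":0.12,"z":0,"yaw":0},{"grip":0.01,"x":-0.009,"y":0.153,"z":0,"yaw":0}]' |grep -E "ee_pos|width"
python3 -m crank '[{"grip":0.01,"x":-0.002,"y":0.03,"z":0,"yaw":0},{"grip":0.01,"x":-0.004,"y":0.06,"z":0,"yaw":0},{"grip":0.01,"x":-0.006,"y":0.09,"z":0,"yaw":0},{"grip":0.01,"x":-0.008,"y":0.12,"z":0,"yaw":0},{"grip":0.01,"x":-0.009,"y":0.153,"z":0,"yaw":0}]' |grep -E "ee_pos|width"
python3 -m crank '[{"grip":0.01,"x":-0.002,"y":0.03,"z":0,"yaw":0},{"grip":0.01,"x":-0.004,"y":0.06,"z":0.02,"yaw":0},{"grip":0.01,"x":-0.006,"y":0.09,"z":0.04,"yaw":0},{"grip":0.01,"x":-0.008,"y":0.12,"z":0.06,"yaw":0},{"grip":0.01,"x":-0.008,"y":0.152,"z":0.08,"yaw":0}]' |grep -E "ee_pos|width"
python3 -m crank '[{"grip":0.01,"x":0,"y":0,"z":0.01,"yaw":0},{"grip":0.01,"x":0,"y":0,"z":0.02,"yaw":0},{"grip":0.01,"x":0,"y":0,"z":0.03,"yaw":0},{"grip":0.01,"x":0,"y":0,"z":0.03,"yaw":0},{"grip":0.01,"x":0,"y":0,"z":0.03,"yaw":0}]' |grep -E "ee_pos|width"
python3 to.py 431.4 200 99
```

```text
ee_pos: [408.6, -103.7, 215.6]
gripper_width: 22.0
ee_pos: [420.7, 49.2, 215.6]
gripper_width: 21.6
ee_pos: [432.1, 201.1, 134.8]
gripper_width: 22.2
ee_pos: [431.7, 199.7, 105.2]
gripper_width: 21.7
t42.7 at [431.7 199.7 105.2] yaw 178.8 -> x 0.0003 y 0.0003 z 0.0062 yaw 0.000 F [-0.1  0.2  0.4] w21.7 q6 -65
```

```bash
python3 -m crank '[{"grip":0.01,"x":0,"y":0,"z":0.004,"yaw":0},{"grip":0.01,"x":0,"y":0,"z":0.008,"yaw":0},{"grip":0.01,"x":-0.0003,"y":0,"z":0.013,"yaw":0},{"grip":0.01,"x":-0.0008,"y":0,"z":0.018,"yaw":0},{"grip":0.01,"x":-0.0015,"y":0,"z":0.023,"yaw":0}]' 7 |grep -E "ee_pos|force"
python3 -m crank '[{"grip":0.01,"x":-0.001,"y":0,"z":0.004,"yaw":0},{"grip":0.01,"x":-0.002,"y":0,"z":0.008,"yaw":0},{"grip":0.01,"x":-0.0035,"y":0,"z":0.012,"yaw":0},{"grip":0.01,"x":-0.0042,"y":0,"z":0.014,"yaw":0},{"grip":0.01,"x":-0.0042,"y":0,"z":0.014,"yaw":0}]' |grep -E "ee_pos|force"
python3 eye.py 57.3 13.4 22 wood
python3 -m crank '[{"grip":0.01,"x":0,"y":0,"z":-0.01,"yaw":0},{"grip":0.01,"x":0.01,"y":0,"z":-0.03,"yaw":0},{"grip":0.01,"x":0.02,"y":0,"z":-0.06,"yaw":0},{"grip":0.01,"x":0.02,"y":0,"z":-0.1,"yaw":0},{"grip":0.01,"x":0.02,"y":0,"z":-0.14,"yaw":0}]' 15 |grep -E "ee_pos|force"
python3 eye.py 57.3 13.4 22 wood
python3 to.py 474 68 200 178.8
```

```text
ee_pos: [433.7, 199.8, 82.2]
force: [-1.4, 0.8, 0.4]
gripper_force: 7.0
ee_pos: [437.7, 199.6, 67.8]
force: [-0.3, -0.3, -0.1]
gripper_force: 7.0
scene pred [485.  358.8] found None
top pred [153.3 263.2] found None
TCP [437.7 199.6  67.8] yaw 178.8 pred eye [490.8 198.5  75.9] t 43.55 w 21.793162240188703
ee_pos: [416.7, 199.7, 209.7]
force: [1.3, 0.2, -0.9]
gripper_force: 15.0
scene pred [515.1 306.9] found (array([515. , 306.5]), 40.0)
  at z [469.4 198.1 217.7]
top pred [128.5 262.7] found None
TCP [416.7 199.7 209.7] yaw 178.8 pred eye [469.8 198.6 217.7] t 44.0667 w 21.825818549228725
t44.2 at [421.5 201.8 215. ] yaw 178.8 -> x -0.0552 y -0.1327 z 0.0150 yaw 0.000 F [ 0.5  0.8 -0.6] w21.9 q6 -65
```

```bash
python3 -m crank '[{"grip":0.01,"x":-0.012,"y":-0.03,"z":0,"yaw":0},{"grip":0.01,"x":-0.024,"y":-0.06,"z":0,"yaw":0},{"grip":0.01,"x":-0.036,"y":-0.09,"z":0,"yaw":0},{"grip":0.01,"x":-0.048,"y":-0.118,"z":0.01,"yaw":0},{"grip":0.01,"x":-0.054,"y":-0.132,"z":0.02,"yaw":0}]' |grep -E "ee_pos|width"
python3 -m crank '[{"grip":0.01,"x":0,"y":0,"z":0.02,"yaw":0},{"grip":0.01,"x":0,"y":0,"z":0.035,"yaw":0},{"grip":0.01,"x":0,"y":0,"z":0.045,"yaw":0},{"grip":0.01,"x":0,"y":0,"z":0.045,"yaw":0},{"grip":0.01,"x":0,"y":0,"z":0.045,"yaw":0}]' |grep -E "ee_pos|width"
python3 eye.py 57.3 13.4 22 wood
```

```text
ee_pos: [470.4, 64.4, 188.4]
gripper_width: 21.4
ee_pos: [468.8, 66.9, 142.9]
gripper_width: 21.9
scene pred [422.  291.8] found (array([422.1, 290.8]), 37.5)
  at z [520.2  64.4 151. ]
top pred [208.3 238.8] found None
TCP [468.8  66.9 142.9] yaw 178.8 pred eye [521.9  65.8 151. ] t 45.0 w 21.88042729698754
```

```bash
python3 -m crank '[{"grip":0.01,"x":-0.006,"y":0.0038,"z":0,"yaw":0},{"grip":0.01,"x":-0.0114,"y":0.0038,"z":0.001,"yaw":0},{"grip":0.01,"x":-0.0114,"y":0.0038,"z":0.005,"yaw":0},{"grip":0.01,"x":-0.0114,"y":0.0038,"z":0.005,"yaw":0},{"grip":0.01,"x":-0.0114,"y":0.0038,"z":0.005,"yaw":0}]' |grep -E "ee_pos|force"
python3 eye.py 57.3 13.4 22 wood
python3 - <<'E'
from h import *
f=cv2.imread("pics/eye_scene.png");cv2.imwrite("pics/c7.png",cv2.resize(f[255:355,350:480],None,fx=6,fy=6,interpolation=cv2.INTER_CUBIC))
E
```

```text
ee_pos: [480.3, 70.6, 138.1]
force: [-0.3, -0.3, -0.8]
gripper_force: 15.0
scene pred [418.2 298.5] found (array([418.3, 297.5]), 37.5)
  at z [532.   68.3 146.1]
top pred [206.9 233.7] found None
TCP [480.3  70.6 138.1] yaw 178.8 pred eye [533.4  69.5 146.1] t 45.5167 w 21.53530969259812
```

View pics/c7.png

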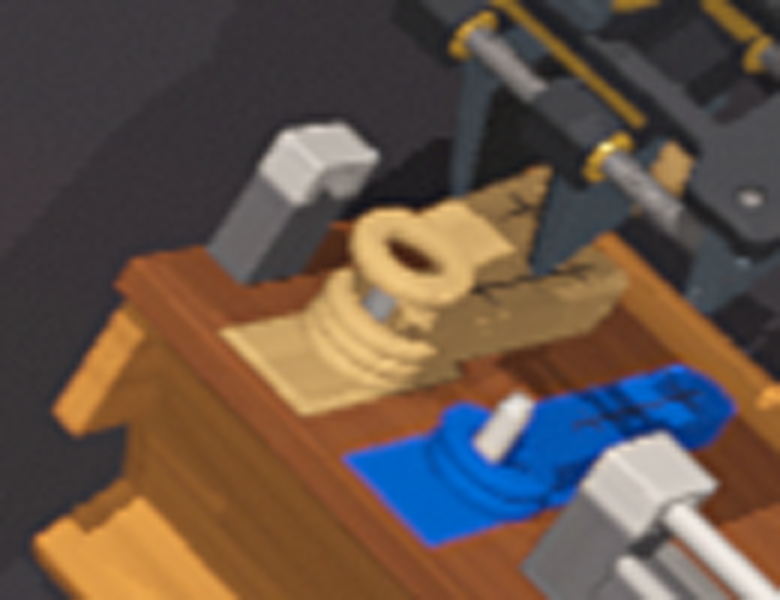

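```bash
python3 -m crank '[{"grip":0.01,"x":-0.0014,"y":0,"z":0.002,"yaw":0},{"grip":0.01,"x":-0.0028,"y":0,"z":0.004,"yaw":0},{"grip":0.01,"x":-0.0042,"y":0,"z":0.006,"yaw":0},{"grip":0.01,"x":-0.0042,"y":0,"z":0.006,"yaw":0},{"grip":0.01,"x":-0.0042,"y":0,"z":0.006,"yaw":0}]' |grep -E "ee_pos|force"
python3 eye.py 57.3 13.4 22 wood
python3 -m crank '[{"grip":0.01,"x":-0.0012,"y":0,"z":0.0017,"yaw":0},{"grip":0.01,"x":-0.0024,"y":0,"z":0.0034,"yaw":0},{"grip":0.01,"x":-0.0027,"y":0,"z":0.0038,"yaw":0},{"grip":0.01,"x":-0.0027,"y":0,"z":0.0038,"yaw":0},{"grip":0.01,"x":-0.0027,"y":0,"z":0.0038,"yaw":0}]' |grep -E "ee_pos|force"
python3 eye.py 57.3 13.4 22 wood
```

```text
ee_pos: [484.7, 70.5, 132.2]
force: [0.4, 0.4, -0.5]
gripper_force: 15.0
scene pred [415.8 301.7] found (array([415.8, 300.7]), 35.5)
  at z [536.4  67.9 140.3]
top pred [207.6 232.2] found None
TCP [484.7  70.5 132.2] yaw 178.8 pred eye [537.8  69.4 140.3] t 46.0333 w 21.531415233903715
ee_pos: [487.4, 70.4, 128.6]
force: [0.1, -0.3, -0.5]
gripper_force: 15.0
scene pred [414.4 303.7] found (array([414.3, 302.4]), 36.0)
  at z [538.8  67.5 136.6]
top pred [208.  231.3] found None
TCP [487.4  70.4 128.6] yaw 178.8 pred eye [540.5  69.3 136.6] t 46.55 w 21.381430838717595
```

```bash
python3 - <<'E'
import cv2
f=cv2.imread("pics/eye_scene.png")
for y in range(298,307):print(y,[tuple(int(v) for v in f[y,x]) for x in range(409,421,1)])
E
python3 -m crank '[{"grip":0.01,"x":-0.0005,"y":0,"z":0.001,"yaw":0},{"grip":0.01,"x":-0.001,"y":0,"z":0.002,"yaw":0},{"grip":0.01,"x":-0.0015,"y":0,"z":0.003,"yaw":0},{"grip":0.01,"x":-0.002,"y":0,"z":0.004,"yaw":0},{"grip":0.01,"x":-0.002,"y":0,"z":0.004,"yaw":0}]' 5 |grep -E "ee_pos|force"
```

```text
298 [(116, 180, 219), (116, 179, 219), (108, 169, 210), (105, 165, 205), (111, 174, 215), (118, 184, 225), (118, 187, 228), (116, 183, 224), (113, 179, 219), (113, 177, 216), (111, 174, 215), (111, 173, 213)]
299 [(112, 175, 215), (100, 158, 198), (83, 133, 171), (83, 136, 175), (92, 151, 192), (102, 164, 206), (112, 173, 214), (116, 180, 221), (116, 184, 225), (114, 181, 221), (113, 177, 218), (111, 173, 214)]
300 [(107, 169, 209), (86, 137, 175), (60, 101, 137), (62, 104, 141), (80, 118, 152), (119, 148, 174), (149, 170, 190), (146, 175, 200), (125, 178, 216), (116, 183, 225), (116, 182, 223), (114, 178, 219)]
301 [(116, 179, 220), (94, 150, 190), (61, 104, 137), (92, 113, 136), (158, 164, 173), (193, 197, 203), (196, 200, 205), (183, 187, 194), (150, 174, 199), (113, 175, 215), (116, 183, 224), (117, 184, 224)]
302 [(120, 186, 227), (108, 172, 213), (92, 138, 174), (148, 156, 167), (195, 199, 203), (210, 215, 220), (210, 215, 220), (192, 195, 199), (144, 161, 182), (99, 155, 195), (108, 172, 213), (117, 183, 222)]
303 [(122, 191, 232), (118, 185, 226), (121, 169, 205), (162, 172, 187), (193, 195, 201), (203, 207, 213), (201, 206, 211), (169, 172, 179), (107, 125, 146), (75, 126, 163), (92, 151, 190), (111, 173, 213)]
304 [(126, 195, 235), (123, 190, 232), (121, 186, 227), (141, 181, 214), (177, 188, 203), (191, 193, 198), (180, 181, 185), (143, 151, 163), (81, 111, 139), (58, 100, 132), (75, 123, 159), (100, 160, 199)]
305 [(127, 195, 236), (127, 196, 236), (121, 190, 232), (120, 185, 226), (133, 180, 216), (148, 173, 197), (142, 156, 172), (120, 159, 193), (95, 153, 194), (65, 111, 145), (72, 119, 155), (98, 158, 197)]
306 [(118, 183, 224), (128, 193, 234), (128, 196, 237), (122, 192, 234), (118, 187, 228), (118, 181, 221), (111, 167, 207), (102, 161, 201), (104, 166, 207), (100, 162, 202), (104, 165, 204), (108, 172, 213)]
ee_pos: [489.4, 70.4, 124.4]
force: [0.2, -0.0, -0.0]
gripper_force: 5.0
```

```bash
python3 -m crank '[{"grip":0.03,"x":0,"y":0,"z":0,"yaw":0},{"grip":0.036,"x":0,"y":0,"z":0,"yaw":0},{"grip":0.036,"x":0,"y":0,"z":0,"yaw":0},{"grip":0.036,"x":0,"y":0,"z":0,"yaw":0},{"grip":0.036,"x":0,"y":0,"z":0,"yaw":0}]' |grep -E "ee_pos|force"
python3 -m crank '[{"grip":0.036,"x":0,"y":0,"z":-0.02,"yaw":0},{"grip":0.036,"x":0,"y":0,"z":-0.06,"yaw":0},{"grip":0.036,"x":0,"y":0,"z":-0.10,"yaw":0},{"grip":0.036,"x":0.02,"y":0,"z":-0.12,"yaw":0},{"grip":0.036,"x":0.05,"y":0,"z":-0.12,"yaw":0}]' |grep -E "ee_pos|force"
python3 eye.py 55.5 15 0 wood | tail -1
python3 hung.py 4 wood
python3 - <<'E'
from h import *
f=cv2.imread("pics/eye_scene.png");cv2.imwrite("pics/c8.png",cv2.resize(f[255:385,350:560],None,fx=3.8,fy=3.8,interpolation=cv2.INTER_CUBIC))
E
python3 to.py 515.4 306 250 178.8
```

```text
ee_pos: [489.5, 70.4, 124.6]
force: [-0.9, -0.5, 0.6]
gripper_force: 0.0
ee_pos: [443.7, 71.8, 249.5]
force: [0.5, 0.9, -0.1]
gripper_force: 0.0
TCP [443.7  71.8 249.5] yaw 178.8 pred eye [499.2  70.7 234.5] t 47.9 w 36.175128478650066
1 fill 0.599 tail tip [447.9 303. ]
2 fill 0.677 tail tip [449.6 300.6]
3 fill 0.881 tail tip [451.4 298.2]
4 fill 0.862 tail tip [453.1 295.9]
5 fill 0.682 tail tip [454.9 293.5]
rightmost 456 299 top row at cols {420: 298, 425: 297, 430: 296, 435: 295, 440: 294, 445: 293}
t48.0 at [436.3  71.4 245.7] yaw 178.8 -> x -0.0743 y 0.2362 z -0.0043 yaw 0.001 F [ 0.2  0.2 -0.5] w36.1 q6 -81
```

View pics/c8.png

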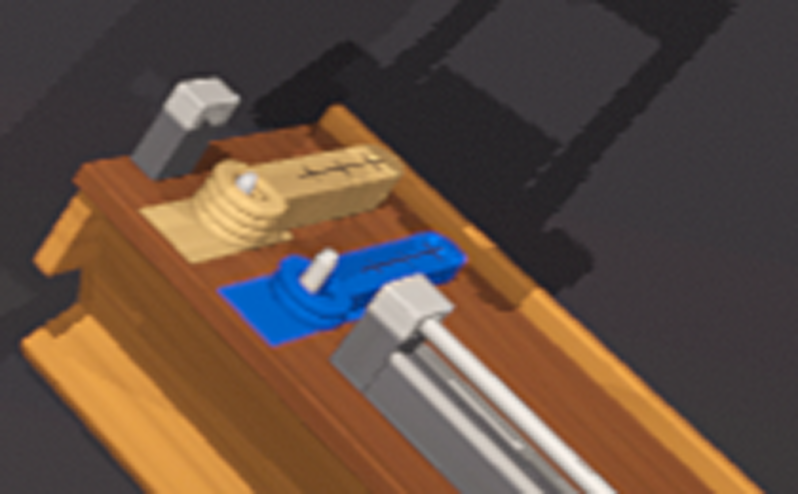

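All six templates hang flat (pale stack of four near (245,185), blue stack of two near (320,270) in the crop), and a peg tip shows through each eye. Next is the bolt.

```bash
python3 -m crank '[{"grip":0.05,"x":-0.015,"y":0.03,"z":0,"yaw":0},{"grip":0.05,"x":-0.03,"y":0.06,"z":0,"yaw":0},{"grip":0.05,"x":-0.045,"y":0.09,"z":0,"yaw":0},{"grip":0.05,"x":-0.06,"y":0.12,"z":0,"yaw":0},{"grip":0.05,"x":-0.074,"y":0.15,"z":0,"yaw":0}]' |grep -E "ee_pos"
python3 -m crank '[{"grip":0.05,"x":0,"y":0.03,"z":0,"yaw":0},{"grip":0.05,"x":0,"y":0.06,"z":0,"yaw":0},{"grip":0.05,"x":0,"y":0.085,"z":0,"yaw":0},{"grip":0.05,"x":0,"y":0.085,"z":0.02,"yaw":0},{"grip":0.05,"x":0,"y":0.085,"z":0.03,"yaw":0}]' |grep -E "ee_pos"
python3 -m crank '[{"grip":0.05,"x":0,"y":0,"z":0,"yaw":0},{"grip":0.05,"x":0,"y":0,"z":0,"yaw":0},{"grip":0.05,"x":0,"y":0,"z":0,"yaw":0},{"grip":0.05,"x":0,"y":0,"z":0,"yaw":0},{"grip":0.05,"x":0,"y":0,"z":0,"yaw":0}]' |grep -E "ee_pos"
python3 to.py 515.4 306 174 178.8
```

```text
ee_pos: [517.5, 221.3, 244.0]
ee_pos: [518.0, 306.1, 212.3]
ee_pos: [518.8, 304.5, 215.6]
t49.2 at [518.8 304.5 215.6] yaw 178.8 -> x 0.0035 y 0.0015 z 0.0416 yaw -0.001 F [-0.1 -0.1 -0.5] w50.3 q6 -59
```

```bash
python3 -m crank '[{"grip":0.05,"x":0.0035,"y":0.0015,"z":0.015,"yaw":0},{"grip":0.05,"x":0.0035,"y":0.0015,"z":0.03,"yaw":0},{"grip":0.05,"x":0.0035,"y":0.0015,"z":0.041,"yaw":0},{"grip":0.05,"x":0.0035,"y":0.0015,"z":0.041,"yaw":0},{"grip":0.03,"x":0.0035,"y":0.0015,"z":0.041,"yaw":0}]' |grep -E "ee_pos"
python3 -m crank '[{"grip":0.01,"x":0,"y":0,"z":0,"yaw":0},{"grip":0.01,"x":0,"y":0,"z":0,"yaw":0},{"grip":0.01,"x":0,"y":0,"z":0,"yaw":0},{"grip":0.01,"x":0,"y":0,"z":0,"yaw":0},{"grip":0.01,"x":0,"y":0,"z":0,"yaw":0}]' 12
python3 -m crank '[{"grip":0.01,"x":0,"y":-0.008,"z":0,"yaw":0},{"grip":0.01,"x":0,"y":-0.018,"z":0,"yaw":0},{"grip":0.01,"x":0,"y":-0.028,"z":0,"yaw":0},{"grip":0.01,"x":0,"y":-0.038,"z":0,"yaw":0},{"grip":0.01,"x":0,"y":-0.048,"z":0,"yaw":0}]'
python3 -m crank '[{"grip":0.01,"x":0,"y":-0.01,"z":0,"yaw":0},{"grip":0.01,"x":0,"y":-0.02,"z":0,"yaw":0},{"grip":0.01,"x":0,"y":-0.03,"z":0,"yaw":0},{"grip":0.01,"x":0,"y":-0.04,"z":0,"yaw":0},{"grip":0.01,"x":0,"y":-0.048,"z":0,"yaw":0}]'
```

```text
ee_pos: [514.9, 306.2, 173.5]
time_s: 50.08
ee_pos: [515.1, 305.8, 174.2]
ee_rot: [-179.9, 0.0, 178.8]
force: [-0.8, -3.5, 2.1]
gripper_width: 17.4
gripper_force: 12.0
time_s: 50.5
ee_pos: [514.4, 257.6, 174.2]
ee_rot: [179.9, 0.1, 178.8]
force: [1.2, 3.3, 3.3]
gripper_width: 17.3
gripper_force: 12.0
time_s: 50.92
ee_pos: [513.6, 209.3, 174.1]
ee_rot: [180.0, 0.1, 178.8]
force: [2.9, 2.3, 5.5]
gripper_width: 16.9
gripper_force: 12.0
```

```bash
python3 -m crank '[{"grip":0.01,"x":0,"y":-0.005,"z":0,"yaw":0},{"grip":0.01,"x":0,"y":-0.01,"z":0,"yaw":0},{"grip":0.01,"x":0,"y":-0.015,"z":0,"yaw":0},{"grip":0.01,"x":0,"y":-0.019,"z":0,"yaw":0},{"grip":0.01,"x":0,"y":-0.021,"z":0,"yaw":0}]' |grep -E "ee_pos|force"
python3 -m crank '[{"grip":0.01,"x":0,"y":-0.0015,"z":0,"yaw":0},{"grip":0.01,"x":0,"y":-0.003,"z":0,"yaw":0},{"grip":0.01,"x":0,"y":-0.004,"z":0,"yaw":0},{"grip":0.01,"x":0,"y":-0.004,"z":0,"yaw":0},{"grip":0.01,"x":0,"y":-0.004,"z":0,"yaw":0}]' |grep -E "ee_pos|force"
python3 -m crank '[{"grip":0.01,"x":0,"y":-0.001,"z":0,"yaw":0},{"grip":0.01,"x":0,"y":-0.002,"z":0,"yaw":0},{"grip":0.01,"x":0,"y":-0.002,"z":0,"yaw":0},{"grip":0.01,"x":0,"y":-0.002,"z":0,"yaw":0},{"grip":0.01,"x":0,"y":-0.002,"z":0,"yaw":0}]' |grep -E "ee_pos|force"
```

```text
ee_pos: [513.3, 188.7, 174.1]
force: [4.1, 2.4, 5.7]
gripper_force: 12.0
ee_pos: [513.2, 185.7, 174.1]
force: [3.9, 4.8, 5.6]
gripper_force: 12.0
ee_pos: [513.2, 185.6, 174.1]
force: [3.3, 8.9, 3.5]
gripper_force: 12.0
```

```bash
python3 -m crank '[{"grip":0.05,"x":0,"y":0.002,"z":0,"yaw":0},{"grip":0.05,"x":0,"y":0.002,"z":0,"yaw":0},{"grip":0.05,"x":0,"y":0.002,"z":0,"yaw":0},{"grip":0.05,"x":0,"y":0.002,"z":-0.02,"yaw":0},{"grip":0.05,"x":0,"y":0.002,"z":-0.05,"yaw":0}]' |grep -E "ee_pos|force"
python3 -m crank '[{"grip":0.05,"x":0.01,"y":0,"z":-0.03,"yaw":0},{"grip":0.05,"x":0.04,"y":0.02,"z":-0.05,"yaw":0},{"grip":0.05,"x":0.07,"y":0.05,"z":-0.05,"yaw":0},{"grip":0.05,"x":0.09,"y":0.08,"z":-0.05,"yaw":0},{"grip":0.05,"x":0.1,"y":0.11,"z":-0.05,"yaw":0}]' |grep -E "ee_pos|force"
python3 -m crank '[{"grip":0.05,"x":0,"y":0.03,"z":0,"yaw":0},{"grip":0.05,"x":0,"y":0.06,"z":0,"yaw":0},{"grip":0.05,"x":0,"y":0.06,"z":0,"yaw":0},{"grip":0.05,"x":0,"y":0.06,"z":0,"yaw":0},{"grip":0.05,"x":0,"y":0.06,"z":0,"yaw":0}]' |grep -E "ee_pos|force"
python3 - <<'E'
from h import *
R={}
for n in("scene","top"):
    f=grab_frame(n);h=cv2.cvtColor(f,cv2.COLOR_RGB2HSV);m=cv2.inRange(h,(20,170,120),(30,255,255))
    q=proj(n,(521.5+1,186,162.5));z=np.zeros_like(m);x,y=q.astype(int);z[y-14:y+14,x-14:x+14]=m[y-14:y+14,x-14:x+14]
    ys,xs=np.nonzero(z);print(n,"pred",q.round(1),len(xs),xs.mean().round(1) if len(xs) else None,ys.mean().round(1) if len(xs) else None)
    if len(xs):R[n]=(xs.mean(),ys.mean())
    cv2.imwrite(f"pics/eye_{n}.png",f[:,:,::-1])
if len(R)==2:print("knob",tri(R["scene"],R["top"]).round(1))
E
python3 hung.py 4 wood; python3 hung.py 2 blue
```

```text
ee_pos: [509.4, 183.7, 220.3]
force: [-0.1, 0.2, -0.6]
gripper_force: 0.0
ee_pos: [411.6, 296.9, 273.7]
force: [0.9, 0.2, -0.2]
gripper_force: 0.0
ee_pos: [415.4, 356.2, 272.7]
force: [0.0, -0.8, -0.1]
gripper_force: 0.0
scene pred [477.2 338.5] 153 477.4 337.3
top pred [145.9 240.3] 0 None None
1 fill 0.487 tail tip [447.9 303. ]
2 fill 0.549 tail tip [449.6 300.6]
3 fill 0.736 tail tip [451.4 298.2]
4 fill 0.765 tail tip [453.1 295.9]
5 fill 0.731 tail tip [454.9 293.5]
rightmost 478 318 top row at cols {420: 303, 425: 297, 430: 296, 435: 294, 440: 294, 445: 293}
1 fill 0.663 tail tip [467.3 321.3]
2 fill 0.641 tail tip [469.1 318.9]
3 fill 0.524 tail tip [471.  316.5]
rightmost 471 322 top row at cols {420: 328, 425: 323, 430: 323, 435: 329, 440: 323, 445: 328}
```

```bash
python3 -c "
from workcell import *
print(state()['time_s'],job_done())"
```

```text
the job is handed in; nothing more can be done
53.5167 None
```

I drew the bolt back, hung all four plywood and both blue templates flat on their own pegs, shot the bolt fully home, and handed the job in at 53.5 s without going near the bystanders; the judge's verdict was not shown.

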